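# Find, mesh-test and sort the 15-tooth mill pinion

## Task

Three rolling-mill pinions lie mixed up on the bench: find the one with 15 teeth, set it fully down on the bare post of the gear test stand, in mesh with the dark master gear, and turn it about a quarter turn there, either way, so that the master runs round with it. Then lift it off and lay it flat in the green-lined half of the sorting tray without dropping it. Leave the other two gears and the jar, pots, pliers and scissors where they are.

Things in the scene. Friction and masses are not known exactly. Their poses are not given: they have to be found in the camera images.
- gear15: bright steel spur pinion, 15 teeth, 84 mm across the tips, lying flat, hub up. Toothed disc 16 mm thick, on it a plain round hub of 28 mm diameter, 30 mm high (46 mm tall in all); 16.5 mm bore right through. Origin: centre of its underside, z up along its axis; x through the middle of one tooth, teeth every 24 degrees. About 0.55 kg. This is the one to test. Grip it round the hub.
- gear12: bright steel spur pinion, 12 teeth, 69 mm across the tips, lying flat, hub up. Toothed disc 16 mm thick, on it a plain round hub of 28 mm diameter, 30 mm high (46 mm tall in all); 16.5 mm bore right through. Origin: centre of its underside, z up along its axis; x through the middle of one tooth, teeth every 30 degrees. 0.34 kg. Not wanted: leave it.
- gear18: bright steel spur pinion, 18 teeth, 99 mm across the tips, lying flat, hub up. Toothed disc 16 mm thick, on it a plain round hub of 28 mm diameter, 30 mm high (46 mm tall in all); 16.5 mm bore right through. Origin: centre of its underside, z up along its axis; x through the middle of one tooth, teeth every 20 degrees. 0.8 kg. Not wanted: leave it.
- stand: gear test stand, fixed to the bench: green base 236 mm (its x) by 120 mm, carrying a bare steel test post and, 87.5 mm from it (the right mesh for a 15-tooth pinion of this pitch only) towards the stand's +x, the dark master gear on its spindle. Origin under the centre of the base, z up; post axis at x = -45 mm, master axis at x = +42.5 mm, y = 0.
- post_seat (a point): foot of the bare test post: centre of the top of the 29 mm wide collar (24 mm above the bench) on which the pinion's underside rests when fully down. The post is 14 mm thick and rises 36 mm above this point, its last 7 mm tapered; play about 1 mm all round
- master (a joint): angle (rad) of the dark 20-tooth master gear, counter-clockwise from above; turns freely, without end. 109 mm across, 16 mm thick, faces 24 and 40 mm above the bench, level with a seated pinion's; hub and brass nut (32 mm wide) rise 16 mm more. At 0 the middle of a tooth points along the stand's +x; teeth every 18 degrees. To mesh, tooth must face gap; play between teeth about 2.5 mm
- master_mark (a point): white dot on the top face of the master gear, 36 mm from its axis, in line with the tooth named above; shows how far it has turned
- tray: aluminium sorting tray fixed to the bench, 236 mm (its x) by 124 mm, 22 mm high, wall 4 mm, floor 4 mm thick, divided in two halves (110 x 116 mm inside): green-lined for good gears on its -x side, red-lined for rejects on its +x side. Origin under its centre
- tray_good (a point): centre of the floor of the green-lined half, 4 mm above the bench
- tray_reject (a point): centre of the floor of the red-lined half, 4 mm above the bench
- jar: amber glass jar with brass lid, 60 mm across, 55 mm tall; origin under its centre
- pot_blue: small round pot of blue enamel powder with white lid, 43 mm across, 29 mm tall; origin under its centre
- pot_white: small round pot of white enamel powder with white lid, 43 mm across, 29 mm tall; origin under its centre
- pliers: black-handled pliers lying flat, 150 mm long along its x, 14 mm high; origin near the joint
- scissors: coral-handled scissors lying flat, 160 mm long along its x, 10 mm high; origin near the pivot
Not all that is in view belongs to the job. What is shaped like the gear15 but purple is not meant.

How it is judged:
By the outcome, as a careful person would: the job done as asked, in the order asked, and still so for the second after the job is handed in, with the robot touching nothing.
It also fails if it takes over 46 s, if anything falls off the work surface, if the arm or the gripper's body presses on something with over 40 N, if the wrist force passes 120 N, or if a joint passes its speed limit or range.

## Robot

A 6-joint arm with a two-finger parallel gripper is mounted at the origin on the work surface. World frame = base frame: x ahead of the robot, y to its left, z up, the work surface at z = 0. Lengths are in m, angles in degrees, forces in N, time in s.
With the tool pointing down it reaches from about 0.35 to 0.875 m from the base axis. Payload 4.2 kg.
Tool frame: the origin (TCP) lies midway between the tips of the shut fingers; the grasp point (between the pads) lies 19 mm behind it (r.pinch_z is the distance from the TCP to the grasp point, in m); z points along the fingers, y is the direction in which the jaws open and shut (so a half turn about z gives the same grasp; the last joint's range is limited). The gripper opens to 87 mm and grips with 3 to 60 N. Pads are 19 mm wide; open, the fingers measure 117 mm over their backs; the gripper's body (75 mm by 190 mm) begins 51 mm behind the grasp point.
Start: joints at [87.697, 22.042, 0.453, 0, -68.411, -14.817], TCP at [0.184, 0.597, 0.223] pointing down, gripper open.
Joint ranges: [-179.83, 179.83], [-69.29, 118.12], [-61.27, 80.66], [-181.25, 117.63], [-171.15, -9.14], [-177.46, 177.46]. Speed limits (degrees/s): [159.86, 159.86, 180, 180, 180, 180].

## Interface

Orientations are given as a 3x3 rotation matrix whose columns are the frame's x, y, z axes.
In Python, from station import r, optics, workorder gives the robot as it stands.
- The arm moves only by the tool carry_out, never from a script. Its argument "commands" is a list of rows, each a list of 3 entries, a list of its own where there are three numbers: the shift along the tool's x, y, z in m, then the turn, a rotation vector about the tool's x, y, z in degrees, then the finger opening in m, from 0 to 0.087. In form: [[[tx, ty, tz], [ax, ay, az], grip], ...]. A call has 1 to 12 rows; each row shifts and turns the pose as measured when the row begins, along the tool's axes as they then stand; what a row does not reach is not made up. A row lasts 1/12 s, in which the tool goes at most 41.7 mm and 7.16 degrees, less where a joint would pass 70% of its speed; a pose out of reach is approached as far as the arm can. A call with a gripper value outside its range is refused whole. The fingers move at their own pace and stop on an object; the grip force is fixed at half the most. Time passes only in rows, so rows that do not move let the fingers close. It gives the time, the measured TCP pose, the force and the opening at its end, in the units of the state.
- r.sense(): the state, without advancing time (a new reading comes with each control period).
- optics.capture(name): name is "side" or "top"; returns a dict with "img" (384x512x3 uint8, red, green, blue), "mtx" (3x3 intrinsics, pixels), "extrinsics" (4x4, takes a point from camera to world coordinates). Camera axes: x right, y down, z forward; pixel columns grow to the right and rows downward; lengths in m; the calibration is good to about 2 mm. A picture is of the moment at which its call begins. There is no depth.
- workorder.finish_job(): hands the job in, once; it reports no verdict.
The state is a dict: "time_s": time; "joints": joint angles; "joint_velocities": joint speeds; "effort": joint torques, N m; "tcp_pos": TCP position; "ee_rot": TCP orientation; "wrist_force": force on the tool from outside, world axes, zero at the start; "moment": the same for the moment, N m; "gripper_width": opening from 0.0 (shut) to 1.0 (fully open).
Only numpy, scipy, OpenCV 4.12 (cv2) and the standard library are available. Lean on these libraries where they do the work, as an engineer would, in place of code of your own. Each camera call takes 0.05 s, during which the arm holds its last target.

## Working session

There is one attempt and no reset: what is moved stays moved. The work goes in short steps, Python scripts to look and compute and a tool call to move; the robot and the scene stay as the last step left them, time stands still between calls to the robot, and variables do not carry over. Pictures are saved under pics/ and viewed, and the job is handed in when it is done.

Besides the shell and the picture viewer there is one more tool, called by a JSON object that holds its "op" and its "data". carry_out: Moves the arm, as the interface text tells. Its arguments: {"type":"object","properties":{"commands":{"type":"array","items":{"type":"array"}}},"required":["commands"]}

```bash
ls; mkdir -p pics
python3 - <<'E'
from station import r, optics, workorder
import cv2
s=r.sense()
for k,v in s.items(): print(k,v)
print(r.pinch_z)
for n in ("side","top"):
    c=optics.capture(n); cv2.imwrite(f"pics/{n}0.png",cv2.resize(c["img"][:,:,::-1],(800,600),interpolation=cv2.INTER_CUBIC))
    print(c["mtx"],c["extrinsics"])
E
```

```text
pics
time_s 0.0
joints [ 8.76975712e+01  2.20908212e+01  3.78480733e-01 -2.74988848e-02
 -6.84112887e+01 -1.48162645e+01]
joint_velocities [-0.00323903  0.02498535 -0.06067156  0.08129021 -0.02189631  0.08968995]
effort [-1.81046080e-04 -3.90670323e+01  1.87407178e+01  4.21989709e+00
  1.09584627e-02 -1.94167155e-04]
tcp_pos [0.18378464 0.59672848 0.22145397]
ee_rot [[ 9.55644926e-01 -2.94520783e-01 -5.32600613e-04]
 [-2.94521240e-01 -9.55642542e-01 -2.13802358e-03]
 [ 1.20716576e-04  2.20005358e-03 -9.99997573e-01]]
wrist_force [-0.25214292 -0.59368586  0.28055575]
moment [-0.02683555 -0.01555326 -0.01752472]
gripper_width 0.9994575882198747
0.0187
[[383.73405247   0.         256.83545796]
 [  0.         383.73405247 189.08812644]
 [  0.           0.           1.        ]] [[ 0.98158117 -0.13885514  0.13121609  0.40101054]
 [-0.19089424 -0.74019652  0.64472358 -0.6251578 ]
 [ 0.00760251 -0.65789692 -0.75306961  0.81255022]
 [ 0.          0.          0.          1.        ]]
[[412.66682124   0.         258.10032481]
 [  0.         412.66682124 189.12557178]
 [  0.           0.           1.        ]] [[-0.0081902  -0.98412623  0.17728079  0.32528258]
 [-0.99981621  0.01113244  0.0156082   0.0074248 ]
 [-0.01733401 -0.17712037 -0.98403654  1.28489248]
 [ 0.          0.          0.          1.        ]]
```

View pics/side0.png

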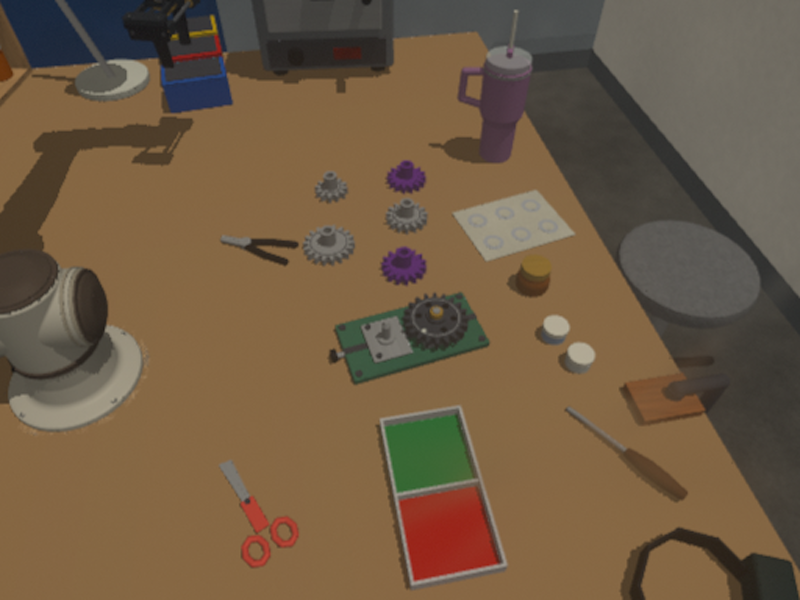

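View pics/top0.png

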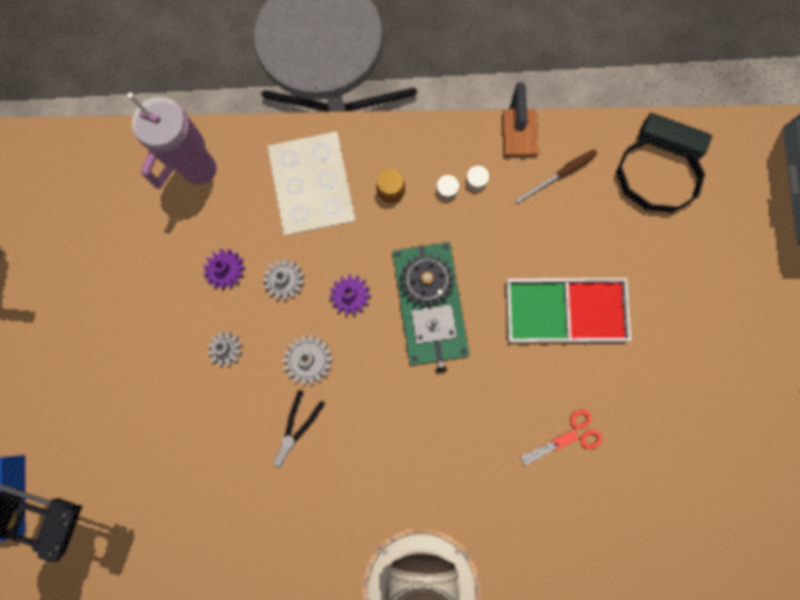

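The steel gears in the top view are at (284,280), (225,349) and (307,359); the purple ones are decoys. The mid-sized one at (284,280) fits gear15. I'll confirm it in a crop and crop the stand too.

Run:
```python
from station import r, optics, workorder
import cv2
c=optics.capture("top")["img"][:,:,::-1]
cv2.imwrite("pics/g_top.png",cv2.resize(c[155:255,125:225],(800,600) and (600,600),interpolation=cv2.INTER_CUBIC))
cv2.imwrite("pics/s_top.png",cv2.resize(c[150:240,245:305],(533,800)[:2] and (400,600),interpolation=cv2.INTER_CUBIC))
cv2.imwrite("pics/g_zoom.png",cv2.resize(c[160:200,160:205],(675,600),interpolation=cv2.INTER_CUBIC))
c=optics.capture("side")["img"][:,:,::-1]
cv2.imwrite("pics/g_side.png",cv2.resize(c[95:185,190:290],(666,600),interpolation=cv2.INTER_CUBIC))
cv2.imwrite("pics/s_side.png",cv2.resize(c[180:250,205:320],(800,487),interpolation=cv2.INTER_CUBIC))
```

```text
(no output)
```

View pics/g_top.png

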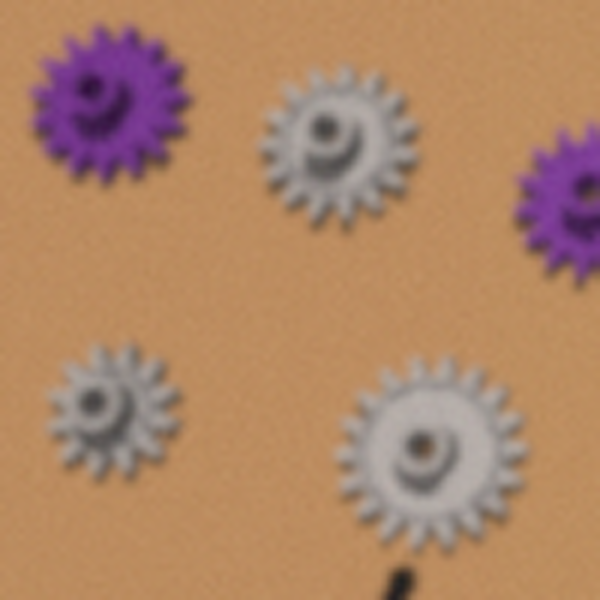

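View pics/g_zoom.png

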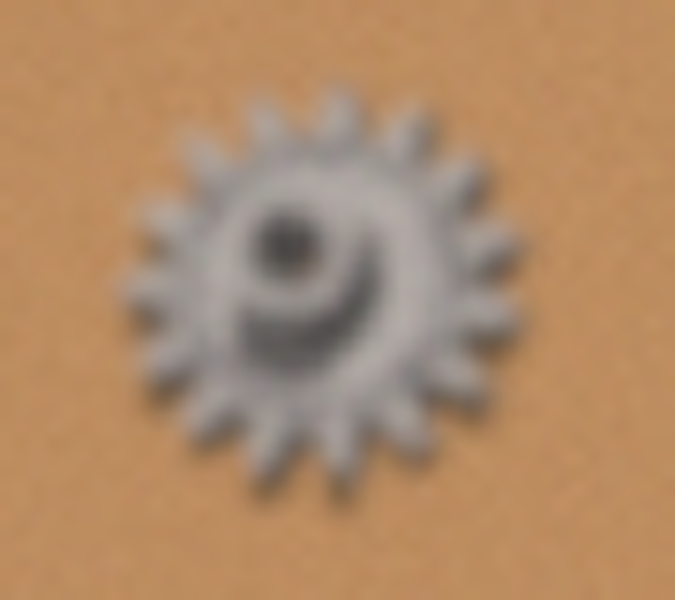

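View pics/s_top.png

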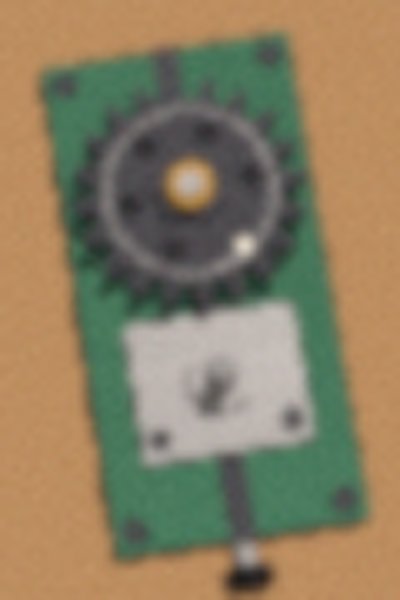

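View pics/g_side.png

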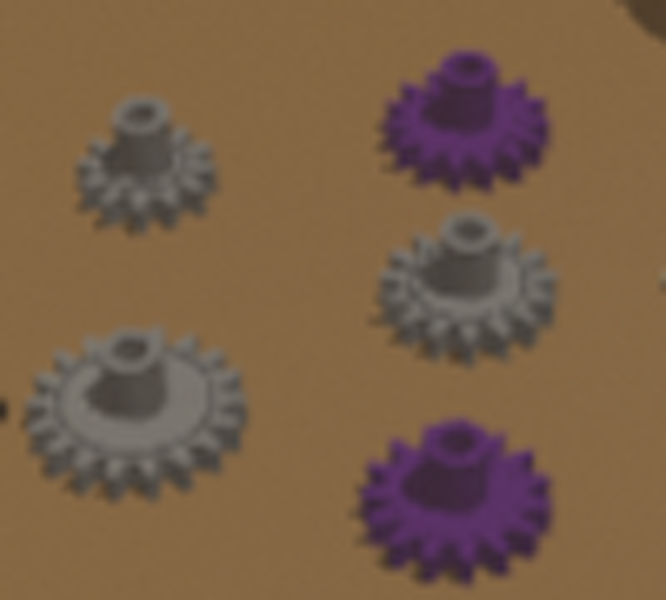

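View pics/s_side.png

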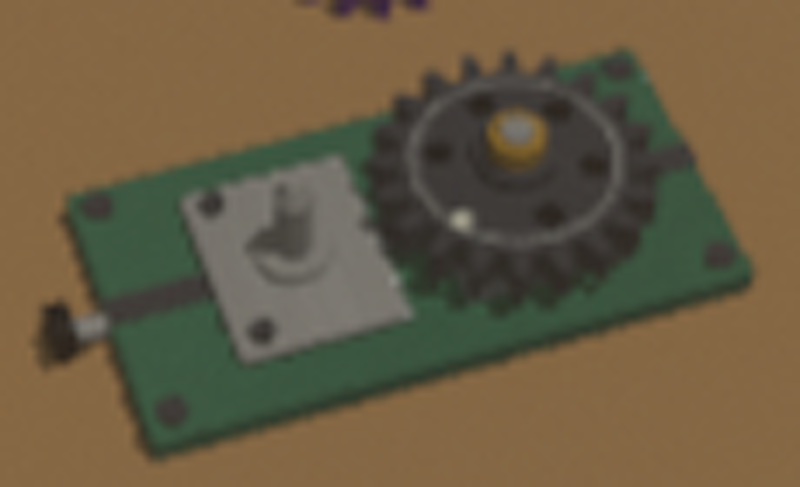

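The zoom at (284,280) counts 15 teeth, with 12 on the small gear and 18 on the large one. Next I'll measure the gear, stand and tray.

```bash
cat > h.py <<'E'
from station import r, optics, workorder
import numpy as np, cv2
from scipy.optimize import least_squares, minimize
def cap(n):
    return optics.capture(n)
def proj(c,P):
    P=np.atleast_2d(P); E=np.linalg.inv(c["extrinsics"]); q=P@E[:3,:3].T+E[:3,3]; q=q@c["mtx"].T
    return q[:,:2]/q[:,2:]
def plane(c,uv,z):
    uv=np.atleast_2d(uv).astype(float); K=np.linalg.inv(c["mtx"]); d=np.c_[uv,np.ones(len(uv))]@K.T@c["extrinsics"][:3,:3].T
    o=c["extrinsics"][:3,3]; return o+d*((z-o[2])/d[:,2])[:,None]
def rect(c,cx,cy,z,half,ppm=4000,chan=None):
    "orthorectified patch; col->x, row-> -y"
    n=int(2*half*ppm); g=(np.arange(n)+.5)/ppm-half
    X,Y=np.meshgrid(cx+g,cy-g); p=proj(c,np.c_[X.ravel(),Y.ravel(),np.full(X.size,z)]).astype(np.float32)
    return cv2.remap(c["img"],p[:,0].reshape(n,n),p[:,1].reshape(n,n),cv2.INTER_CUBIC)
def ring(c,cx,cy,z,R,n,N=720):
    a=np.arange(N)*2*np.pi/N; acc=0
    g=c["img"].astype(np.float32)
    for rr in np.atleast_1d(R):
        p=proj(c,np.c_[cx+rr*np.cos(a),cy+rr*np.sin(a),np.full(N,z)]).astype(np.float32)
        v=cv2.remap(g,p[:,0:1],p[:,1:2],cv2.INTER_CUBIC)[:,0]
        acc=acc+v
    return a,acc/len(np.atleast_1d(R))
E
python3 - <<'E'
from h import *
t=cap("top"); s=cap("side")
# native px
tg=np.array([160+285/15-.5,160+245/15-.5]) ; sg=np.array([190+470/6.66,95+230/6.667])-.5
print("gear hub top", plane(t,tg,.046),plane(s,sg,.046))
f=400/60.
tm=np.array([245+190/f,150+182/f])-.5; f2=800/115.; sm=np.array([205+517/f2,180+128/f2])-.5
print("master top",plane(t,tm,.058),plane(s,sm,.058))
td=np.array([245+244/f,150+243/f])-.5; sd=np.array([205+461/f2,180+220/f2])-.5
print("dot",plane(t,td,.040),plane(s,sd,.040))
corn_t=np.array([[42,72],[285,33],[366,522],[118,558]])/f+[245,150]-.5
print("base corners",plane(t,corn_t,.012))
corn_s=np.array([[68,195],[628,50],[750,280],[155,455]])/f2+[205,180]-.5
print(plane(s,corn_s,.012))
for n,c in(("t",t),("s",s)):
    a=rect(c,*plane(t,tg,.046)[0,:2],.016,.06,4500); b=rect(c,*plane(t,tm,.058)[0,:2],.040,.12,2250)
    cv2.imwrite(f"pics/r_{n}.png",np.hstack([a,b])[:,:,::-1][:, :])
E
```

```text
gear hub top [[0.59283574 0.27186068 0.046     ]] [[0.59116109 0.26998686 0.046     ]]
master top [[ 0.58382056 -0.01866149  0.058     ]] [[ 0.58210469 -0.01896543  0.058     ]]
dot [[ 0.55865558 -0.0434541   0.04      ]] [[ 0.55627105 -0.04344533  0.04      ]]
base corners [[ 0.64786858  0.05003715  0.012     ]
 [ 0.66554564 -0.06596962  0.012     ]
 [ 0.43224535 -0.0984961   0.012     ]
 [ 0.41676058  0.01613525  0.012     ]]
[[ 0.41698409  0.01721273  0.012     ]
 [ 0.64617492  0.04943447  0.012     ]
 [ 0.66174117 -0.06994318  0.012     ]
 [ 0.43318881 -0.10487629  0.012     ]]
```

View rectified.

View pics/r_t.png

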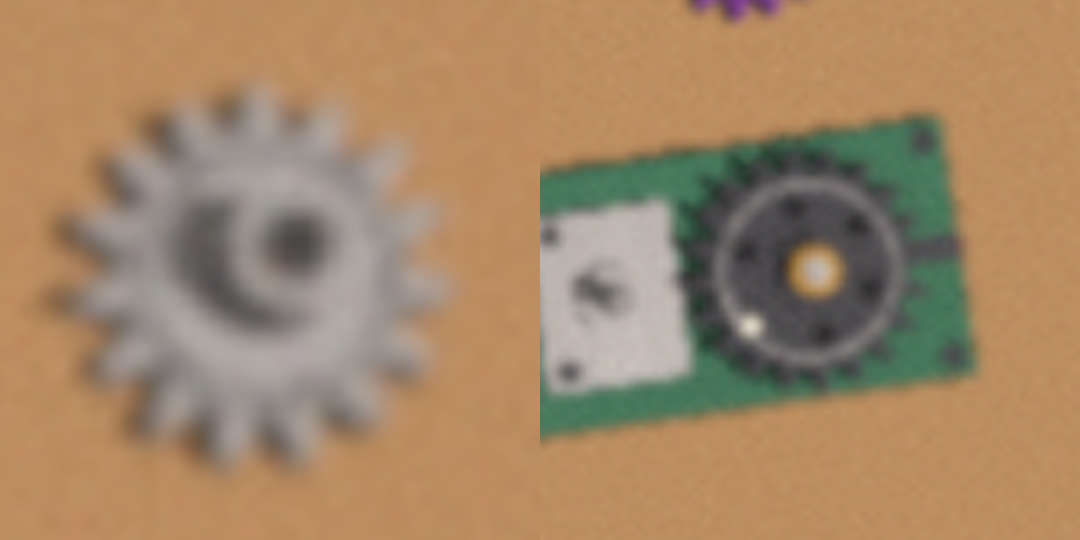

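View pics/r_s.png

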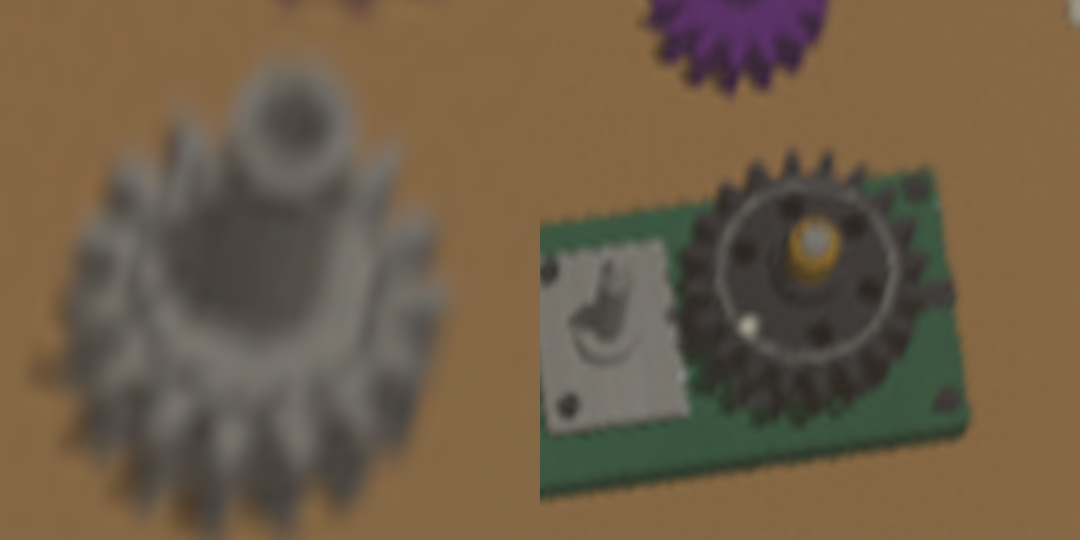

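```bash
cat >> h.py <<'E'
def gear_prof(n,rt,m=5.0,ph=0.):
    # trapezoid teeth: root rt-2.25*m/.. , widths rough
    rr=rt-0.0105; pts=[]
    p=2*np.pi/n
    for k in range(n):
        for f,rad in((-.36,rr),(-.30,rr+.0005),(-.13,rt),(.13,rt),(.30,rr+.0005),(.36,rr)):
            a=ph+(k+f)*p; pts.append((rad*np.cos(a),rad*np.sin(a)))
    return np.array(pts)
def silh(c,cx,cy,ph,z0,box,S=8,n=15,rt=.042,zt=.016,hub=(.014,.016,.046)):
    x0,y0,x1,y1=box; m=np.zeros(((y1-y0)*S,(x1-x0)*S),np.uint8)
    def f(q,z):
        uv=proj(c,np.c_[q+[cx,cy],np.full(len(q),z)]); return np.round(((uv+.5-[x0,y0])*S-.5)*16).astype(np.int32)
    g=gear_prof(n,rt,ph=ph)
    for z in np.linspace(z0,z0+zt,9): cv2.fillPoly(m,[f(g,z)],255,shift=4)
    if hub:
        a=np.linspace(0,2*np.pi,40)[:-1]; q=hub[0]*np.c_[np.cos(a),np.sin(a)]
        P=np.vstack([f(q,z0+hub[1]),f(q,z0+hub[2])]); cv2.fillPoly(m,[cv2.convexHull(P)],255,shift=4)
    b=cv2.GaussianBlur(m.astype(np.float32)/255,(0,0),S*.6)
    return cv2.resize(b,None,fx=1/S,fy=1/S,interpolation=cv2.INTER_AREA)
def steelmap(c,box):
    x0,y0,x1,y1=box; p=c["img"][y0:y1,x0:x1].astype(float)
    return 1-(p.max(2)-p.min(2))/(p.max(2)+1)   # 1-saturation
def fit_gear(c,x,y,z0,**k):
    u=proj(c,[[x,y,z0+.02]])[0]; R=26
    box=(int(u[0]-R),int(u[1]-R),int(u[0]+R),int(u[1]+R)); M=steelmap(c,box); M=M-M.mean()
    def cost(v):
        s=silh(c,v[0],v[1],v[2],z0,box,**k); s=s-s.mean(); return -(s*M).sum()/np.sqrt((s*s).sum()*(M*M).sum())
    n=k.get("n",15); best=None
    for ph in np.arange(8)/8*2*np.pi/n:
        q=minimize(cost,[x,y,ph],method="Nelder-Mead",options=dict(initial_simplex=np.array([[x,y,ph],[x+.003,y,ph],[x,y+.003,ph],[x,y,ph+.05]]),xatol=1e-5,fatol=1e-6))
        if best is None or q.fun<best.fun: best=q
    return best.x[0],best.x[1],np.degrees(best.x[2])%(360/n),best.fun
E
python3 - <<'E'
from h import *
for n in("top","side"):
    c=cap(n); print(n,fit_gear(c,.592,.271,0.))
    # master: maximise ring brightness radius? nut+white ring
    g=c["img"].astype(np.float32).mean(2)
    # ring centre fit: white ring radius free
    a=np.arange(360)*np.pi/180
    def cost(v):
        out=0
        for d,w in((0,1),(-.004,-.5),(.004,-.5)):
            p=proj(c,np.c_[v[0]+(v[2]+d)*np.cos(a),v[1]+(v[2]+d)*np.sin(a),np.full(360,.040)]).astype(np.float32)
            out+=w*cv2.remap(g,p[:,0:1],p[:,1:2],cv2.INTER_CUBIC).mean()
        return -out
    q=minimize(cost,[.5825,-.019,.041],method="Nelder-Mead",options=dict(initial_simplex=[[.5825,-.019,.041],[.5845,-.019,.041],[.5825,-.017,.041],[.5825,-.019,.044]],xatol=1e-5,fatol=1e-4))
    print("ring",q.x,q.fun)
    x,y=q.x[:2]
    d=plane(c,(np.array([245+244/(400/60),150+243/(400/60)]) if n=="top" else np.array([205+461/(800/115),180+220/(800/115)]))-.5,.04)[0]
    print("dot ang",np.degrees(np.arctan2(d[1]-y,d[0]-x)),np.hypot(d[1]-y,d[0]-x))
    for R in (.046,.048,.050,.052):
        aa,v=ring(c,x,y,.04,R,20); F=np.fft.rfft(v.mean(1)); print(R,abs(F[20])/720,"dark-centre phase",((np.degrees(-np.angle(F[20]))+180)/20)%18, abs(F[19])/720,abs(F[21])/720)
E
```

```text
top (np.float64(0.5920808212753399), np.float64(0.27162982209033854), np.float64(19.19745353066029), np.float64(-0.9898025085875758))
ring [ 0.58347135 -0.0189737   0.03847582] -21.398120880126953
dot ang -135.38977813920812 0.034858463906427474
0.046 1.9935355 dark-centre phase 16.59275 2.2371163 0.44233534
0.048 2.081323 dark-centre phase 16.68164 2.7258468 0.43887532
0.05 1.6619037 dark-centre phase 16.495535 3.0105247 0.7143424
0.052 0.9000602 dark-centre phase 16.552992 2.771507 0.59936434
side (np.float64(0.5910792550840291), np.float64(0.2701593103741451), np.float64(19.194514056875423), np.float64(-0.9482836721877947))
ring [ 0.58248996 -0.01922503  0.03831894] -20.298484802246094
dot ang -137.2691024728715 0.03569389544047325
0.046 0.8852121 dark-centre phase 15.127889 2.8349805 1.8828443
0.048 0.6906362 dark-centre phase 14.731303 3.7547328 2.3379462
0.05 0.46437976 dark-centre phase 13.2332535 3.9786868 2.3373723
0.052 0.31790006 dark-centre phase 10.927237 3.4651227 1.8627441
```

Run:
```python
from h import *
for n,x,y in(("top",.5835,-.019),("side",.5825,-.0192)):
    c=cap(n)
    im=rect(c,x,y,.040,.062,4800)
    cv2.imwrite(f"pics/m_{n}.png",im[:,:,::-1])
    # dot centroid
    p=c["img"].astype(float); u=proj(c,[[x+.036*np.cos(np.radians(-136)),y+.036*np.sin(np.radians(-136)),.04]])[0]
    x0,y0=int(u[0])-3,int(u[1])-3; w=p[y0:y0+8,x0:x0+8].min(2); w=np.clip(w-110,0,None); 
    yy,xx=np.mgrid[y0:y0+8,x0:x0+8]; ce=[(w*xx).sum()/w.sum(),(w*yy).sum()/w.sum()]
    d=plane(c,ce,.04)[0]; print(n,ce,d[:2],np.degrees(np.arctan2(d[1]-y,d[0]-x)),np.hypot(d[1]-y,d[0]-x))
```

```text
top [np.float64(281.0782608695652), np.float64(186.5304347826087)] [ 0.55684583 -0.04335481] -137.5810053640742 0.03610542571719825
side [np.float64(270.76666666666665), np.float64(211.21666666666667)] [ 0.55620257 -0.04373272] -136.98837990082293 0.035963996656992986
```

View pics/m_top.png

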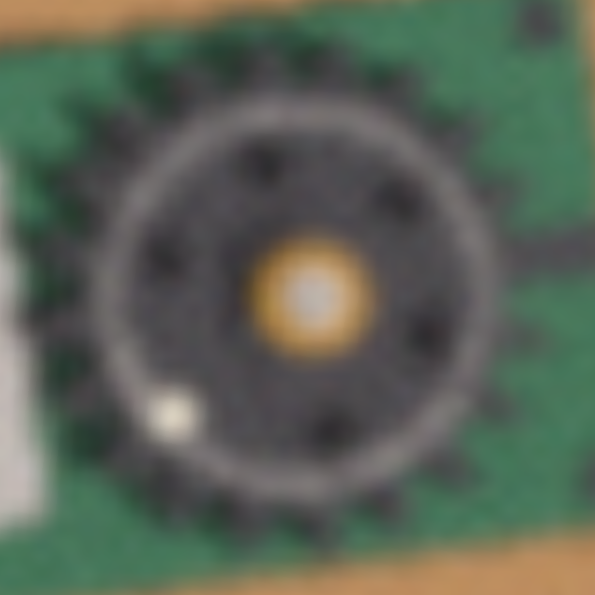

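View pics/m_side.png

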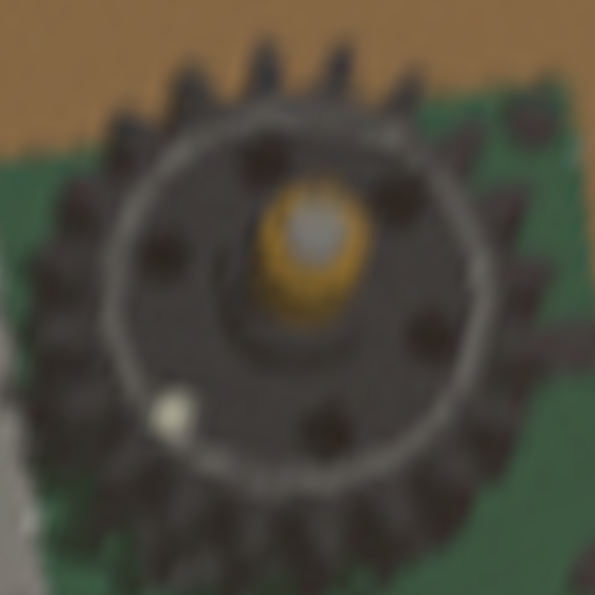

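```bash
python3 - <<'E'
from h import *
for n in("top","side"):
    c=cap(n)
    # green-ness along lines perpendicular to long edges
    p=np.radians(8.2); ex=np.array([np.cos(p),np.sin(p)]); ey=np.array([-ex[1],ex[0]]); O=np.array([.5410,-.0255])
    g=c["img"].astype(np.float32); G=(g[:,:,0]-g[:,:,1])   # wood +, green -
    for sgn in(1,-1):
        xs=np.arange(-.105,.106,.004); off=np.arange(.045,.075,.0005); E=[]
        for xx in xs:
            q=O+ex*xx+sgn*off[:,None]*ey; uv=proj(c,np.c_[q,np.full(len(q),.012)]).astype(np.float32)
            v=cv2.remap(G,uv[:,0:1],uv[:,1:2],cv2.INTER_LINEAR)[:,0]
            lo,hi=np.percentile(v,5),np.percentile(v,95); k=np.where(v>(lo+hi)/2)[0]
            E.append(sgn*(off[k[0]] if len(k) else np.nan))
        E=np.array(E); ok=abs(E-np.nanmedian(E))<.003
        f=np.polyfit(xs[ok],E[ok],1); print(n,sgn,"slope deg",np.degrees(f[0])+8.2,"off",f[1],ok.sum(),np.std(E[ok]-np.polyval(f,xs[ok])))
    P=rect(c,.4965,-.0315,.060,.03,10000); cv2.imwrite(f"pics/p_{n}.png",P[:,:,::-1])
    Q=rect(c,.4965,-.0315,.024,.03,10000); cv2.imwrite(f"pics/q_{n}.png",Q[:,:,::-1])
E
python3 -c "
import cv2,numpy as np
a=[cv2.resize(cv2.imread(f'pics/{k}_{n}.png'),(400,300)) if 0 else cv2.resize(cv2.imread(f'pics/{k}_{n}.png'),(300,300)) for k in 'pq' for n in('top','side')]
cv2.imwrite('pics/post.png',np.vstack([np.hstack(a[:2]),np.hstack(a[2:])]))"
```

```text
top 1 slope deg 8.232339175664531 off 0.060368488953394625 53 0.0004236467041735701
top -1 slope deg 8.220789470070066 off -0.059065674891146586 53 0.000411915523166443
side 1 slope deg 8.548625360988519 off 0.060085101731453906 38 0.0005365829637410643
side -1 slope deg 8.320456635405929 off -0.0645790254418168 52 0.0002725935239716531
```

View pics/post.png

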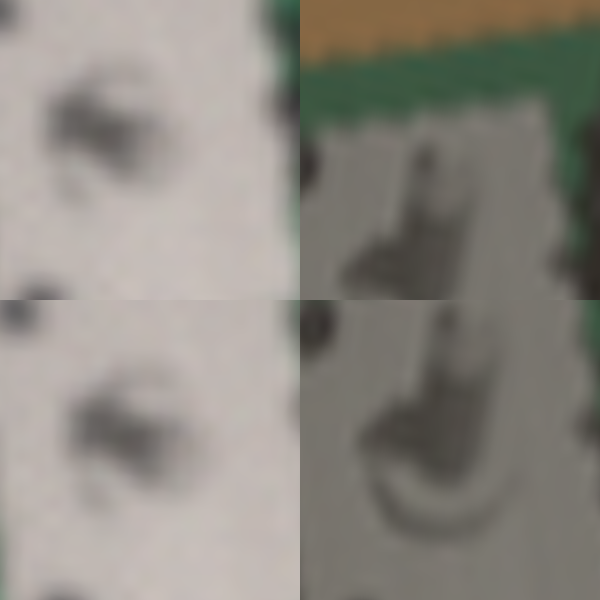

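{"op": "carry_out", "data": {"commands": [[[0.035,0.0138,0.003],[0,0,0],0.06],[[0.035,0.0138,0.003],[0,0,0],0.06],[[0.035,0.0138,0.003],[0,0,0],0.06],[[0.035,0.0138,0.003],[0,0,0],0.06],[[0.035,0.0138,0.003],[0,0,0],0.06],[[0.035,0.0138,0.003],[0,0,0],0.06],[[0.035,0.0138,0.003],[0,0,0],0.06],[[0.035,0.0138,0.003],[0,0,0],0.06],[[0.035,0.0138,0.003],[0,0,0],0.06],[[0.035,0.0138,0.003],[0,0,0],0.06],[[0.035,0.0138,0.003],[0,0,0],0.06],[[0.035,0.0138,0.003],[0,0,0],0.06]]}}

```text
time_s: 1.6
tcp_pos: [0.5477, 0.3121, 0.1866]
ee_rot: [[0.96, -0.279, 0.003], [-0.279, -0.96, 0.008], [0.001, -0.008, -1.0]]
wrist_force: [0.8, 1.9, 0.7]
gripper_width: 0.691
```

```bash
cat >> h.py <<'E'
def st(target=None):
    s=r.sense(); R=np.array(s["ee_rot"]); p=np.array(s["tcp_pos"])
    print("t %.2f"%s["time_s"],"tcp",np.round(p,4),"yaw %.2f"%np.degrees(np.arctan2(R[1,0],R[0,0])),"tilt(xy of z)",np.round(R[:2,2],4),"F",np.round(s["wrist_force"],1),"w %.1fmm"%(s["gripper_width"]*87),"j",np.round(s["joints"],1))
    if target is not None:
        d=R.T@(np.array(target)-p); print("shift tool mm",np.round(d*1000,1), "level rotvec", np.round(np.degrees(np.cross([0,0,1],R.T@[0,0,-1.])),2))
    return s
E
python3 -c "
from h import *
st([.5916,.2709,.10])"
```

```text
t 1.60 tcp [0.5477 0.3121 0.1866] yaw -16.17 tilt(xy of z) [0.0033 0.0077] F [0.8 1.9 0.7] w 60.1mm j [ 44.3  23.8  -2.   -0.2 -63.7  29.7]
shift tool mm [53.5 28.1 86.4] level rotvec [-0.47 -0.06  0.  ]
```

{"op": "carry_out", "data": {"commands": [[[0.0135,0.007,0.02],[-0.2,0,0],0.06],[[0.0135,0.007,0.02],[-0.1,0,0],0.06],[[0.0135,0.007,0.02],[-0.1,0,0],0.06],[[0.013,0.007,0.02],[0,0,0],0.06],[[0,0,0.005],[0,0,0],0.06],[[0,0,0.0],[0,0,0],0.06]]}}

```text
time_s: 2.1
tcp_pos: [0.6012, 0.2619, 0.0987]
ee_rot: [[0.957, -0.29, 0.005], [-0.29, -0.957, 0.002], [0.005, -0.004, -1.0]]
wrist_force: [0.8, 0.1, -0.0]
gripper_width: 0.692
```

```bash
python3 -c "
from h import *
st([.5916,.2709,.02])
for n in('top','side'):
    c=cap(n); u=proj(c,[.5916,.2709,.04])[0].astype(int); cv2.imwrite(f'pics/a_{n}.png',cv2.resize(c['img'][u[1]-35:u[1]+35,u[0]-35:u[0]+35,::-1],(400,400),interpolation=cv2.INTER_CUBIC))
cv2.imwrite('pics/a.png',np.hstack([cv2.imread('pics/a_top.png'),cv2.imread('pics/a_side.png')]))"
```

```text
t 2.10 tcp [0.6012 0.2619 0.0987] yaw -16.85 tilt(xy of z) [0.0054 0.0024] F [ 0.8  0.1 -0. ] w 60.2mm j [ 37.7  30.7  -4.3   0.1 -54.7  35.4]
shift tool mm [-12.1  -5.5  78.7] level rotvec [-0.22 -0.26  0.  ]
```

View pics/a.png

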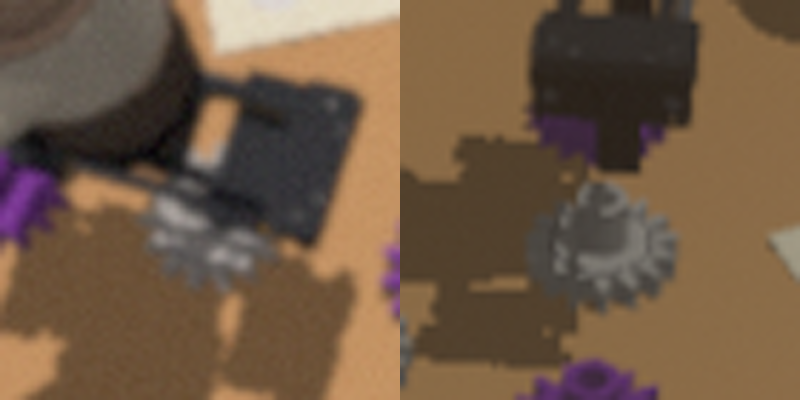

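{"op": "carry_out", "data": {"commands": [[[-0.006,-0.003,0],[-0.1,-0.1,0],0.06],[[-0.006,-0.003,0],[-0.1,-0.1,0],0.06],[[0,0,0.012],[0,0,0],0.06],[[0,0,0.012],[0,0,0],0.06],[[0,0,0.005],[0,0,0],0.06],[[0,0,0],[0,0,0],0.06]]}}

```text
time_s: 2.7
tcp_pos: [0.5907, 0.2796, 0.0763]
ee_rot: [[0.959, -0.281, 0.013], [-0.282, -0.959, 0.009], [0.01, -0.012, -1.0]]
wrist_force: [-0.2, 0.0, -0.4]
gripper_width: 0.685
```

```bash
python3 -c "
from h import *
st([.5916,.2709,.02])"
```

```text
t 2.70 tcp [0.5907 0.2796 0.0763] yaw -16.36 tilt(xy of z) [0.0129 0.009 ] F [-0.2  0.  -0.4] w 59.6mm j [ 39.5  31.6  -6.3   0.1 -51.2  34.1]
shift tool mm [ 2.7  8.8 56.2] level rotvec [-0.7  -0.56  0.  ]
```

{"op": "carry_out", "data": {"commands": [[[0,0,0],[0,0,0],0.06],[[0,0,0],[0,0,0],0.06]]}}

```text
time_s: 2.87
tcp_pos: [0.5903, 0.2803, 0.0763]
ee_rot: [[0.96, -0.28, 0.013], [-0.28, -0.96, 0.009], [0.01, -0.012, -1.0]]
wrist_force: [0.6, 0.4, 0.7]
gripper_width: 0.688
```

```bash
python3 -c "
from h import *
s=st([.5916,.2709,.02]);print(s['joint_velocities'])"
```

```text
t 2.87 tcp [0.5903 0.2803 0.0763] yaw -16.28 tilt(xy of z) [0.0129 0.0088] F [0.6 0.4 0.7] w 59.9mm j [ 39.6  31.6  -6.3   0.1 -51.2  34.1]
shift tool mm [ 3.3  9.4 56.3] level rotvec [-0.69 -0.57  0.  ]
[ 0.42627684 -0.13133577  0.18712665  0.24785688  0.05602183  0.06986764]
```

{"op": "carry_out", "data": {"commands": [[[0.0033,0.0094,0.01],[-0.7,-0.57,0],0.06],[[0,0,0],[0,0,0],0.06],[[0,0,0],[0,0,0],0.06]]}}

```text
time_s: 3.12
tcp_pos: [0.5917, 0.27, 0.0665]
ee_rot: [[0.96, -0.28, 0.001], [-0.28, -0.96, 0.0], [0.001, -0.0, -1.0]]
wrist_force: [1.3, 0.7, -0.1]
gripper_width: 0.692
```

```bash
python3 -c "
from h import *
s=st([.5916,.2709,.02]);print(s['joint_velocities'])"
```

```text
t 3.12 tcp [0.5917 0.27   0.0665] yaw -16.25 tilt(xy of z) [0.0007 0.0003] F [ 1.3  0.7 -0.1] w 60.2mm j [ 38.8  32.3  -6.6   0.  -51.   35. ]
shift tool mm [-0.3 -0.8 46.5] level rotvec [-0.03 -0.03  0.  ]
[-1.02744229  1.21059445 -1.24495873 -0.67902372 -0.42800667  0.44617967]
```

{"op": "carry_out", "data": {"commands": [[[-0.0003,-0.0008,0.03],[0,0,0],0.06],[[0,0,0],[0,0,0],0.06],[[0,0,0.0145],[0,0,0],0.06],[[0,0,0],[0,0,0],0.06]]}}

```text
time_s: 3.45
tcp_pos: [0.5932, 0.2701, 0.0229]
ee_rot: [[0.96, -0.281, 0.003], [-0.281, -0.96, 0.001], [0.002, -0.002, -1.0]]
wrist_force: [-0.9, -1.2, -0.9]
gripper_width: 0.69
```

```bash
python3 -c "
from h import *
s=st([.5916,.2709,.02]);
for n in('top','side'):
    c=cap(n); u=proj(c,[.5916,.2709,.04])[0].astype(int); cv2.imwrite(f'pics/b_{n}.png',cv2.resize(c['img'][u[1]-35:u[1]+35,u[0]-35:u[0]+35,::-1],(400,400),interpolation=cv2.INTER_CUBIC))
cv2.imwrite('pics/b.png',np.hstack([cv2.imread('pics/b_top.png'),cv2.imread('pics/b_side.png')]))"
```

```text
t 3.45 tcp [0.5932 0.2701 0.0229] yaw -16.34 tilt(xy of z) [0.0025 0.001 ] F [-0.9 -1.2 -0.9] w 60.0mm j [ 38.7  35.3  -8.5   0.1 -46.   34.9]
shift tool mm [-1.8 -0.3  2.8] level rotvec [-0.09 -0.12  0.  ]
```

View pics/b.png

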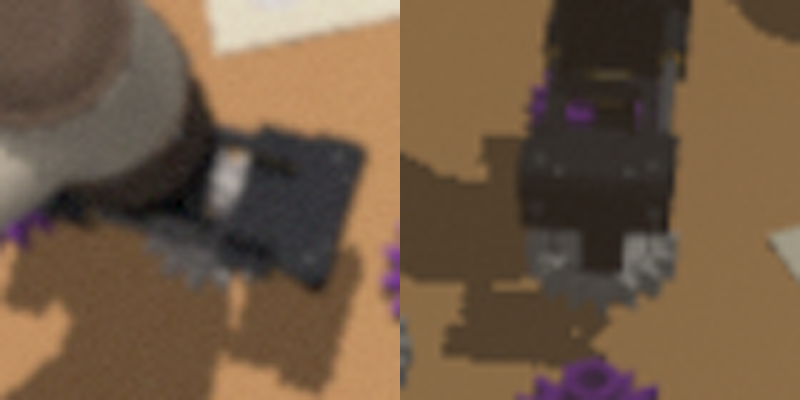

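{"op": "carry_out", "data": {"commands": [[[-0.0018,-0.0003,0.002],[-0.1,-0.1,0],0.06],[[0,0,0],[0,0,0],0.0],[[0,0,0],[0,0,0],0.0],[[0,0,0],[0,0,0],0.0],[[0,0,0],[0,0,0],0.0],[[0,0,0],[0,0,0],0.0]]}}

```text
time_s: 4.05
tcp_pos: [0.5966, 0.2738, 0.0307]
ee_rot: [[0.96, -0.278, 0.014], [-0.279, -0.96, 0.007], [0.011, -0.01, -1.0]]
wrist_force: [-1.6, -3.7, -1.3]
gripper_width: 0.4
```

```bash
python3 -c "
from h import *
s=st([.5916,.2709,.02]);"
```

```text
t 4.05 tcp [0.5966 0.2738 0.0307] yaw -16.18 tilt(xy of z) [0.0138 0.0067] F [-1.6 -3.7 -1.3] w 34.8mm j [ 38.8  34.9  -8.1   0.3 -46.2  34.8]
shift tool mm [-4.1  4.3 10.6] level rotvec [-0.59 -0.65  0.  ]
```

{"op": "carry_out", "data": {"commands": [[[0,0,0],[0,0,0],0.0]]}}

```text
time_s: 4.13
tcp_pos: [0.5956, 0.2722, 0.0305]
ee_rot: [[0.96, -0.279, 0.011], [-0.279, -0.96, 0.004], [0.009, -0.007, -1.0]]
wrist_force: [-0.9, -4.8, 1.3]
gripper_width: 0.323
```

```bash
python3 -c "
from h import *
s=st([.5916,.2709,.02]);
for n in('top','side'):
    c=cap(n); u=proj(c,[.5916,.2709,.04])[0].astype(int); cv2.imwrite(f'pics/c_{n}.png',cv2.resize(c['img'][u[1]-35:u[1]+35,u[0]-35:u[0]+35,::-1],(400,400),interpolation=cv2.INTER_CUBIC))
cv2.imwrite('pics/c.png',np.hstack([cv2.imread('pics/c_top.png'),cv2.imread('pics/c_side.png')]))"
```

```text
t 4.13 tcp [0.5956 0.2722 0.0305] yaw -16.18 tilt(xy of z) [0.0109 0.0037] F [-0.9 -4.8  1.3] w 28.1mm j [ 38.8  34.8  -8.2   0.3 -46.3  34.8]
shift tool mm [-3.6  2.4 10.5] level rotvec [-0.38 -0.54  0.  ]
```

View pics/c.png

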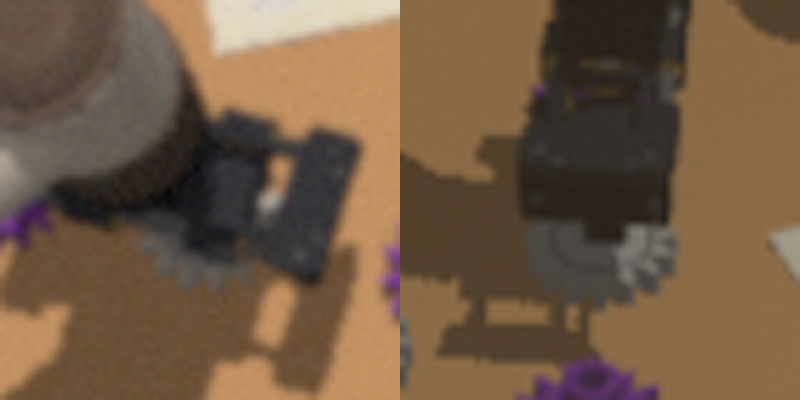

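{"op": "carry_out", "data": {"commands": [[[0,0,0],[0,0,0],0.038],[[0,0,0],[0,0,0],0.038]]}}

```text
time_s: 4.4
tcp_pos: [0.5963, 0.2729, 0.0306]
ee_rot: [[0.96, -0.279, 0.013], [-0.279, -0.96, 0.006], [0.011, -0.009, -1.0]]
wrist_force: [0.3, -0.4, 0.2]
gripper_width: 0.387
```

```bash
python3 -c "
from h import *
s=st([.5916,.2709,.02]);"
```

```text
t 4.40 tcp [0.5963 0.2729 0.0306] yaw -16.23 tilt(xy of z) [0.013  0.0061] F [ 0.3 -0.4  0.2] w 33.6mm j [ 38.8  34.8  -8.2   0.3 -46.2  34.8]
shift tool mm [-4.1  3.3 10.6] level rotvec [-0.54 -0.62  0.  ]
```

{"op": "carry_out", "data": {"commands": [[[-0.0041,0.0015,0.0105],[-0.54,-0.62,0],0.038],[[0,0,0],[0,0,0],0.038]]}}

```text
time_s: 4.57
tcp_pos: [0.5928, 0.2743, 0.0198]
ee_rot: [[0.96, -0.279, 0.002], [-0.279, -0.96, 0.003], [0.001, -0.004, -1.0]]
wrist_force: [-1.0, -0.4, -0.8]
gripper_width: 0.427
```

```bash
python3 -c "
from h import *
s=st([.5916,.2709,.02]);"
```

```text
t 4.57 tcp [0.5928 0.2743 0.0198] yaw -16.23 tilt(xy of z) [0.0023 0.0031] F [-1.  -0.4 -0.8] w 37.1mm j [ 39.   35.6  -8.4  -0.1 -45.8  34.9]
shift tool mm [-0.2  3.6 -0.2] level rotvec [-0.21 -0.08  0.  ]
```

Position is good. Now I'll close in few rows.

{"op": "carry_out", "data": {"commands": [[[-0.0002,0.002,0],[-0.2,-0.1,0],0.0],[[0,0,0],[0,0,0],0.0]]}}

```text
time_s: 4.73
tcp_pos: [0.5922, 0.2733, 0.0189]
ee_rot: [[0.96, -0.279, -0.0], [-0.279, -0.96, 0.0], [-0.0, -0.0, -1.0]]
wrist_force: [0.3, -0.3, -0.8]
gripper_width: 0.355
```

```bash
python3 -c "
from h import *
s=st([.5916,.2709,.02]);"
```

```text
t 4.73 tcp [0.5922 0.2733 0.0189] yaw -16.17 tilt(xy of z) [-0.0003  0.0004] F [ 0.3 -0.3 -0.8] w 30.9mm j [ 38.9  35.7  -8.4  -0.  -45.9  34.9]
shift tool mm [ 0.1  2.5 -1.1] level rotvec [-0.02  0.03  0.  ]
```

{"op": "carry_out", "data": {"commands": [[[0,0.0005,0],[0,0,0],0.0],[[0,0,0],[0,0,0],0.0],[[0,0,0],[0,0,0],0.0]]}}

```text
time_s: 4.98
tcp_pos: [0.5923, 0.2731, 0.0189]
ee_rot: [[0.961, -0.278, -0.0], [-0.278, -0.961, 0.0], [-0.0, -0.0, -1.0]]
wrist_force: [-0.0, -0.3, -0.1]
gripper_width: 0.313
```

```bash
python3 -c "
from h import *
s=st([.5916,.2709,.02]);"
```

```text
t 4.98 tcp [0.5923 0.2731 0.0189] yaw -16.14 tilt(xy of z) [-0.0001  0.0003] F [-0.  -0.3 -0.1] w 27.3mm j [ 38.9  35.7  -8.4  -0.  -45.8  34.9]
shift tool mm [-0.   2.3 -1.1] level rotvec [-0.01  0.01  0.  ]
```

{"op": "carry_out", "data": {"commands": [[[0,0,-0.01],[0,0,0],0.0],[[0,0,-0.03],[0,0,0],0.0],[[0,0,-0.035],[0,0,0],0.0],[[0,0,-0.02],[0,0,0],0.0],[[0,0,0],[0,0,0],0.0]]}}

```text
time_s: 5.4
tcp_pos: [0.5861, 0.2697, 0.1092]
ee_rot: [[0.959, -0.282, -0.019], [-0.282, -0.959, -0.009], [-0.016, 0.014, -1.0]]
wrist_force: [1.1, 0.4, -4.2]
gripper_width: 0.312
```

```bash
python3 -c "
from h import *
s=st([.4964,-.0317,.12]);
for n in('top','side'):
    c=cap(n); p=s['tcp_pos'];u=proj(c,p)[0].astype(int); cv2.imwrite(f'pics/d_{n}.png',cv2.resize(c['img'][u[1]-35:u[1]+35,u[0]-35:u[0]+35,::-1],(400,400),interpolation=cv2.INTER_CUBIC))
    print(n,fit_gear(c,p[0],p[1],p[2]-.0189))
cv2.imwrite('pics/d.png',np.hstack([cv2.imread('pics/d_top.png'),cv2.imread('pics/d_side.png')]))"
```

```text
t 5.40 tcp [0.5861 0.2697 0.1092] yaw -16.39 tilt(xy of z) [-0.0192 -0.0087] F [ 1.1  0.4 -4.2] w 27.1mm j [ 38.9  29.9  -3.8  -0.4 -57.5  34.9]
shift tool mm [ -1.1 314.5  -6.4] level rotvec [ 0.79  0.91 -0.  ]
top (np.float64(0.5931270837093745), np.float64(0.2435651873949489), np.float64(23.308417708673577), np.float64(-0.5200331280998524))
side (np.float64(0.5839773792844589), np.float64(0.2669764448714635), np.float64(16.774714042553565), np.float64(-0.5711932175841944))
```

View pics/d.png

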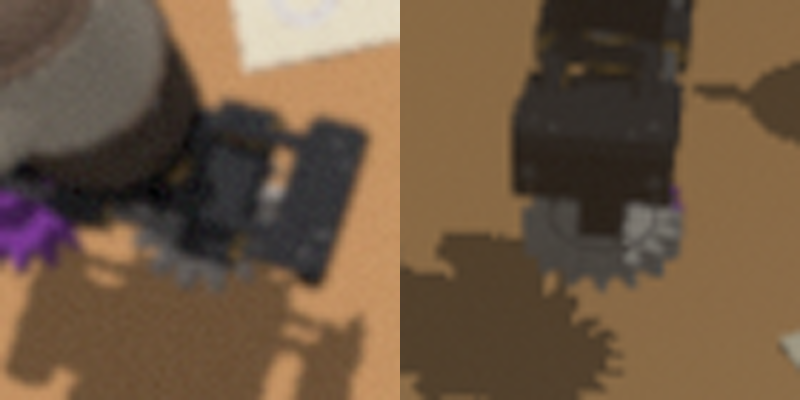

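{"op": "carry_out", "data": {"commands": [[[0,0.015,-0.003],[0.4,0.5,0],0.0],[[0,0.03,-0.003],[0.4,0.4,0],0.0],[[0,0.035,0],[0,0,0],0.0],[[0,0.035,0],[0,0,0],0.0],[[0,0.035,0],[0,0,0],0.0],[[0,0.035,0],[0,0,0],0.0],[[0,0.03,0],[0,0,0],0.0],[[0,0.02,0],[0,0,0],0.0],[[0,0,0],[0,0,0],0.0]]}}

```text
time_s: 6.25
tcp_pos: [0.4963, 0.0309, 0.09]
ee_rot: [[0.957, -0.285, -0.049], [-0.286, -0.958, -0.014], [-0.043, 0.028, -0.999]]
wrist_force: [-1.2, -0.3, -7.5]
gripper_width: 0.311
```

```bash
python3 -c "
from h import *
s=st([.4964,-.0317,.12])"
```

```text
t 6.25 tcp [0.4963 0.0309 0.09  ] yaw -16.62 tilt(xy of z) [-0.0489 -0.0143] F [-1.2 -0.3 -7.5] w 27.0mm j [ 22.1  19.4 -25.3  -0.4 -48.2  51.6]
shift tool mm [ 16.7  60.8 -29.1] level rotvec [ 1.58  2.45 -0.  ]
```

{"op": "carry_out", "data": {"commands": [[[0,0,-0.02],[1.0,1.5,-6],0.0],[[0,0.012,-0.008],[0.6,0.95,-7],0.0],[[0,0.0,0],[0,0,0],0.0],[[0,0.0,0],[0,0,0],0.0]]}}

```text
time_s: 6.58
tcp_pos: [0.4881, 0.0161, 0.1105]
ee_rot: [[0.998, -0.06, -0.018], [-0.06, -0.998, 0.002], [-0.018, -0.001, -1.0]]
wrist_force: [0.3, -0.9, -5.3]
gripper_width: 0.316
```

```bash
python3 -c "
from h import *
s=st([.4964,-.0317,.12])"
```

```text
t 6.58 tcp [0.4881 0.0161 0.1105] yaw -3.42 tilt(xy of z) [-0.018   0.0019] F [ 0.3 -0.9 -5.3] w 27.5mm j [ 20.7  16.2 -26.3  -0.6 -48.4  66.3]
shift tool mm [10.9 47.2 -9.8] level rotvec [-0.05  1.04  0.  ]
```

{"op": "carry_out", "data": {"commands": [[[0,0,-0.01],[0,1.0,0],0.0],[[0.005,0.022,0],[0,0,0],0.0],[[0.005,0.022,0],[0,0,0],0.0],[[0,0,0],[0,0,-7],0.0],[[0,0,0],[0,0,-7],0.0],[[0,0,0],[0,0,-7],0.0],[[0,0,0],[0,0,-7],0.0],[[0,0,0],[0,0,-7],0.0],[[0,0,0],[0,0,0],0.0],[[0,0,0],[0,0,0],0.0]]}}

```text
time_s: 7.42
tcp_pos: [0.4932, -0.0258, 0.1155]
ee_rot: [[0.845, 0.535, -0.01], [0.535, -0.845, -0.003], [-0.01, -0.003, -1.0]]
wrist_force: [0.5, -0.1, -5.1]
gripper_width: 0.311
```

```bash
python3 -c "
from h import *
s=st([.4964,-.0317,.12])"
```

```text
t 7.42 tcp [ 0.4932 -0.0258  0.1155] yaw 32.33 tilt(xy of z) [-0.0101 -0.0031] F [ 0.5 -0.1 -5.1] w 27.1mm j [ 15.9  16.1 -25.8   0.  -48.7 106.4]
shift tool mm [-0.4  6.7 -4.5] level rotvec [-0.16  0.59  0.  ]
```

{"op": "carry_out", "data": {"commands": [[[0,0.0065,-0.004],[-0.1,0.6,-6],0.0],[[0,0,0],[0,0,-6.9],0.0],[[0,0,0],[0,0,-6.9],0.0],[[0,0,0],[0,0,-6.9],0.0],[[0,0,0],[0,0,0],0.0],[[0,0,0],[0,0,0],0.0]]}}

```text
time_s: 7.92
tcp_pos: [0.4963, -0.0295, 0.1185]
ee_rot: [[0.514, 0.858, -0.003], [0.858, -0.514, 0.001], [-0.001, -0.003, -1.0]]
wrist_force: [0.5, 0.8, -6.1]
gripper_width: 0.314
```

```bash
python3 -c "
from h import *
s=st([.4964,-.0317,.12])
for n in('top','side'):
    c=cap(n); p=s['tcp_pos'];u=proj(c,p)[0].astype(int); cv2.imwrite(f'pics/e_{n}.png',cv2.resize(c['img'][u[1]-35:u[1]+35,u[0]-35:u[0]+35,::-1],(400,400),interpolation=cv2.INTER_CUBIC))
    cv2.imwrite(f'pics/e_full_{n}.png',c['img'][:,:,::-1]); 
cv2.imwrite('pics/e.png',np.hstack([cv2.imread('pics/e_top.png'),cv2.imread('pics/e_side.png')]))"
```

```text
t 7.92 tcp [ 0.4963 -0.0295  0.1185] yaw 59.05 tilt(xy of z) [-0.0026  0.0009] F [ 0.5  0.8 -6.1] w 27.3mm j [ 1.530e+01  1.590e+01 -2.540e+01 -1.000e-01 -4.880e+01  1.338e+02]
shift tool mm [-1.9  1.2 -1.6] level rotvec [-0.15  0.03  0.  ]
```

View pics/e.png

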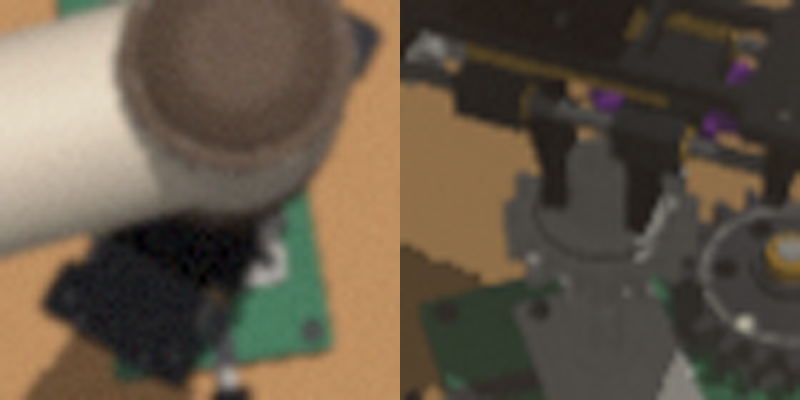

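```bash
python3 -c "
from h import *
s=r.sense(); p=s['tcp_pos']
c=cap('side'); np.save('pics/e.npy',c['img']); u=proj(c,p)[0].astype(int); x0,y0=u[0]-28,u[1]-22
im=cv2.resize(c['img'][y0:y0+45,x0:x0+56,::-1],None,fx=14,fy=13,interpolation=cv2.INTER_CUBIC)
im=cv2.convertScaleAbs(im,alpha=1.8,beta=-20)
print(x0,y0); cv2.imwrite('pics/e2.png',im)
ov=im.copy()
g=gear_prof(15,.042,ph=np.radians(22.3))+p[:2]
z0=p[2]-.0189
for z,col in((z0,(0,0,255)),(z0+.016,(0,255,255))):
    uv=(proj(c,np.c_[g,np.full(len(g),z)])+.5-[x0,y0])*[14,13]
    cv2.polylines(ov,[np.round(uv).astype(int)],True,col,1)
cv2.imwrite('pics/e3.png',ov)
"
```

```text
218 168
```

View pics/e2.png

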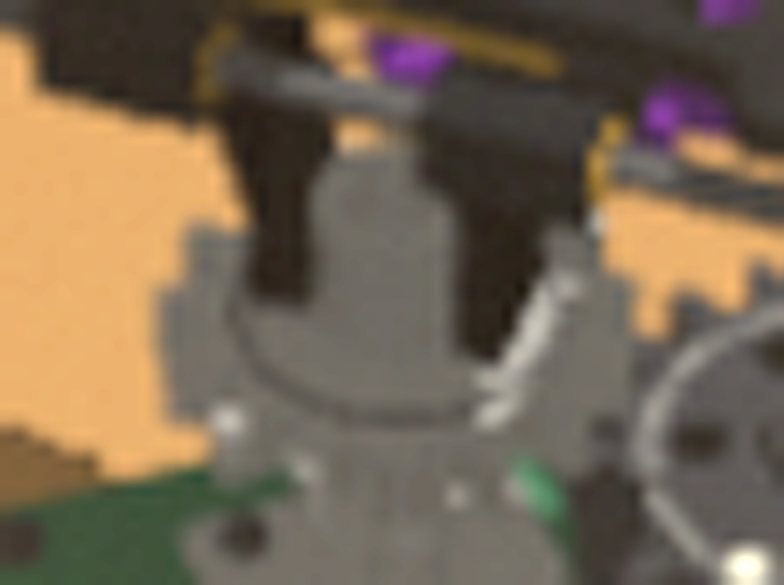

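View pics/e3.png

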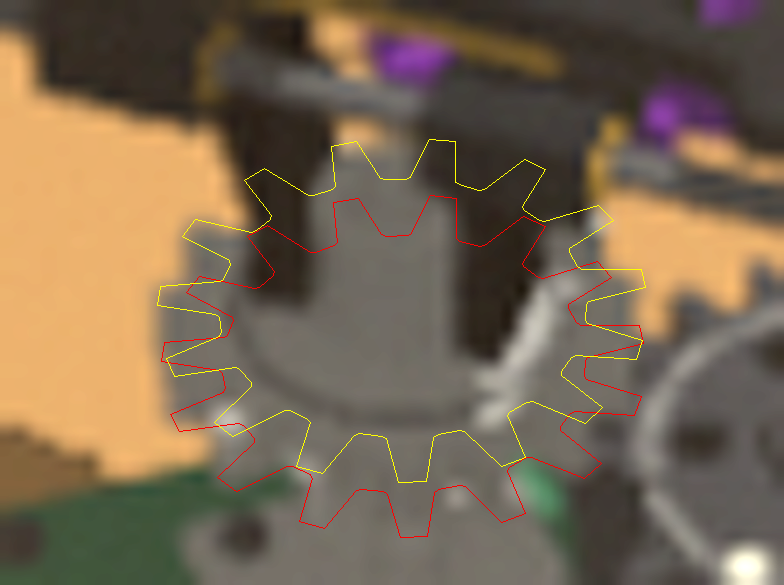

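```bash
python3 -c "
from h import *
s=r.sense(); p=np.array(s['tcp_pos']); R=np.array(s['ee_rot'])
c=cap('side'); x0,y0=218,168; z0=p[2]-.0189
im=cv2.imread('pics/e2.png')
def L(r,z,col,d=(0,0)):
    a=np.linspace(0,2*np.pi,73); uv=(proj(c,np.c_[p[0]+d[0]+r*np.cos(a),p[1]+d[1]+r*np.sin(a),np.full(73,z)])+.5-[x0,y0])*[14,13]
    cv2.polylines(im,[np.round(uv).astype(int)],True,col,1)
L(.014,z0+.046,(0,0,255));L(.014,z0+.016,(0,255,0));L(.029,z0+.016,(0,255,255));L(.042,z0+.016,(255,255,0))
g=c['img'].astype(float).mean(2)
for v in range(185,195): print(v,np.round(g[v,234:262]).astype(int))
ax=np.array([proj(c,[p[0],p[1],z0+h])[0] for h in(.016,.03,.046)]);print(ax)
cv2.imwrite('pics/e4.png',im)
"
```

```text
185 [ 94  72  41  33  32  33  59  68  70  70  69  71  71  70  71  73  53  35
  33  32  32  32  38  53  56  52  78 103]
186 [74 59 39 33 34 33 53 67 70 71 71 71 71 71 72 71 54 35 30 31 32 31 43 65
 71 67 66 98]
187 [74 58 37 32 33 34 50 64 68 70 71 70 71 70 69 68 53 37 33 30 31 31 40 64
 70 67 68 98]
188 [71 53 34 32 35 34 49 64 68 69 69 70 70 70 69 70 51 38 32 31 30 31 34 69
 74 69 69 90]
189 [68 50 33 32 35 33 49 64 69 70 70 70 70 69 69 70 49 33 34 33 30 31 61 85
 94 80 72 75]
190 [ 67  55  40  32  35  36  54  65  69  70  70  70  69  70  70  69  51  35
  33  32  30  32  91  97 100  85  73  72]
191 [ 62  63  55  52  50  50  63  67  70  70  70  69  70  69  69  69  50  33
  32  31  34  61 107 102  78  71  72  71]
192 [ 61  64  68  70  68  66  68  68  69  69  71  70  70  70  68  70  51  33
  33  30  33  92 117  96  75  71  71  71]
193 [ 64  62  70  73  71  72  70  70  68  69  70  69  70  70  68  70  49  34
  32  31  45 105 117  95  76  72  73  71]
194 [ 70  62  69  73  71  72  72  72  70  69  70  71  70  69  69  70  52  37
  33  38  79 113 105  94  80  72  73  73]
[[246.23745996 190.93500287]
 [246.15962685 187.0759004 ]
 [246.06843876 182.55463435]]
```

View pics/e4.png

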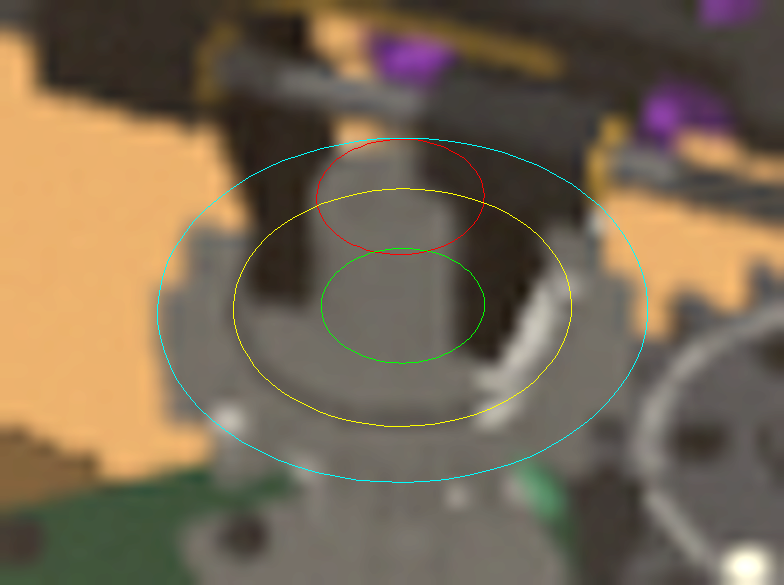

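{"op": "carry_out", "data": {"commands": [[[-0.0016,0.0013,0.015],[-0.1,0,0],0.0],[[0,0,0.015],[0,0,0],0.0],[[0,0,0.004],[0,0,0],0.0],[[0,0,0],[0,0,0],0.0]]}}

```text
time_s: 8.45
tcp_pos: [0.4981, -0.0314, 0.0848]
ee_rot: [[0.517, 0.856, 0.003], [0.856, -0.517, 0.0], [0.002, 0.002, -1.0]]
wrist_force: [0.5, -0.4, -5.2]
gripper_width: 0.312
```

```bash
cat > look.py <<'E'
from h import *
import sys
tag=sys.argv[1]; tgt=eval(sys.argv[2]) ; ph=float(sys.argv[3]); dz=.0189
s=st(tgt); p=np.array(s['tcp_pos'])
c=cap('side'); np.save('pics/%s.npy'%tag,c['img']); u=proj(c,p)[0].astype(int); x0,y0=u[0]-28,u[1]-22
im=cv2.resize(c['img'][y0:y0+45,x0:x0+56,::-1],None,fx=14,fy=13,interpolation=cv2.INTER_CUBIC)
im=cv2.convertScaleAbs(im,alpha=1.8,beta=-20); cv2.imwrite(f'pics/{tag}.png',im)
g=gear_prof(15,.042,ph=np.radians(ph))+p[:2]; z0=p[2]-dz
for z,col in((z0,(0,0,255)),(z0+.016,(0,255,255))):
    uv=(proj(c,np.c_[g,np.full(len(g),z)])+.5-[x0,y0])*[14,13]
    cv2.polylines(im,[np.round(uv).astype(int)],True,col,1)
cv2.imwrite(f'pics/{tag}_o.png',im)
E
python3 look.py f "[.4966,-.0316,.0429]" 22.3
```

```text
t 8.45 tcp [ 0.4981 -0.0314  0.0848] yaw 58.88 tilt(xy of z) [0.0029 0.0004] F [ 0.5 -0.4 -5.2] w 27.2mm j [ 15.1  18.6 -27.7   0.  -43.6 133.8]
shift tool mm [-1.  -1.3 41.9] level rotvec [ 0.13 -0.1   0.  ]
```

View pics/f.png

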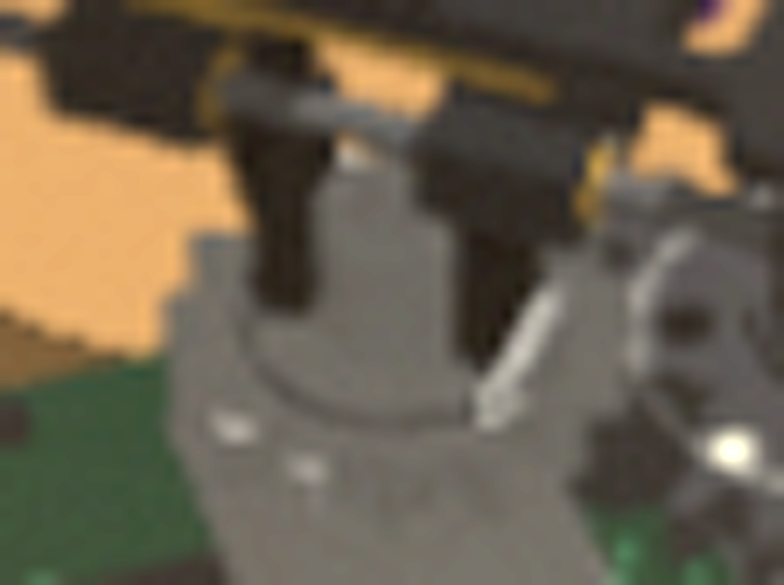

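View pics/f_o.png

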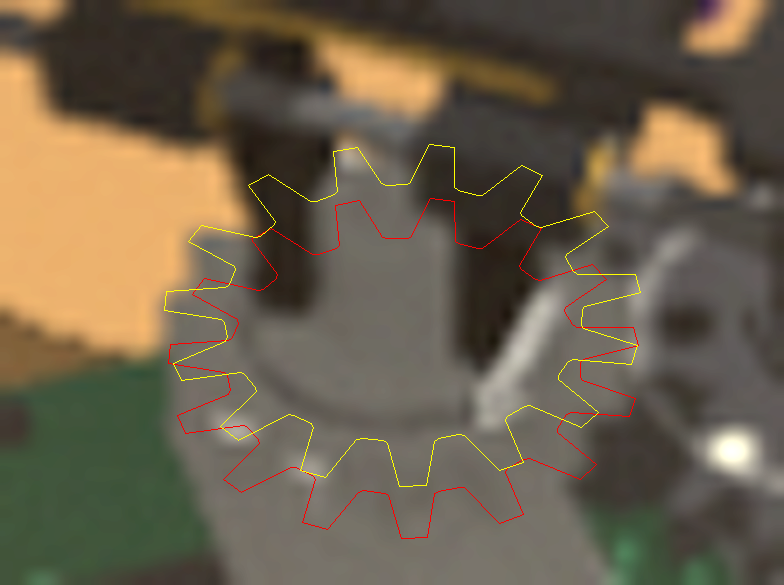

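{"op": "carry_out", "data": {"commands": [[[-0.001,-0.0013,0.004],[0.1,-0.1,0],0.0],[[0,0,0],[0,0,0],0.0]]}}

```text
time_s: 8.67
tcp_pos: [0.4973, -0.0314, 0.0819]
ee_rot: [[0.517, 0.856, 0.002], [0.856, -0.517, -0.0], [0.001, 0.002, -1.0]]
wrist_force: [-0.8, 0.9, -6.4]
gripper_width: 0.31
```

```bash
python3 -c "
from h import *
s=st([.4966,-.0316,.0429])"
```

```text
t 8.67 tcp [ 0.4973 -0.0314  0.0819] yaw 58.86 tilt(xy of z) [ 0.0023 -0.0001] F [-0.8  0.9 -6.4] w 27.0mm j [ 1.510e+01  1.880e+01 -2.790e+01  1.000e-01 -4.310e+01  1.337e+02]
shift tool mm [-0.5 -0.6 39. ] level rotvec [ 0.11 -0.07  0.  ]
```

{"op": "carry_out", "data": {"commands": [[[-0.0006,-0.0008,0.005],[0.1,0,0],0.0],[[0,0,0.003],[0,0,0],0.0]]}}

```text
time_s: 8.83
tcp_pos: [0.4975, -0.0312, 0.075]
ee_rot: [[0.517, 0.856, 0.004], [0.856, -0.517, 0.002], [0.004, 0.003, -1.0]]
wrist_force: [-0.7, -0.5, -6.2]
gripper_width: 0.316
```

```bash
python3 -c "
from h import *
s=st([.4966,-.0316,.0429])"
```

```text
t 8.83 tcp [ 0.4975 -0.0312  0.075 ] yaw 58.86 tilt(xy of z) [0.0044 0.0015] F [-0.7 -0.5 -6.2] w 27.5mm j [ 15.1  19.3 -28.4  -0.  -42.  133.8]
shift tool mm [-0.9 -0.7 32.1] level rotvec [ 0.17 -0.21  0.  ]
```

{"op": "carry_out", "data": {"commands": [[[-0.0012,-0.001,0.004],[0.2,-0.2,0],0.0],[[0,0,0.003],[0,0,0],0.0]]}}

```text
time_s: 9.0
tcp_pos: [0.4964, -0.0317, 0.0679]
ee_rot: [[0.517, 0.856, 0.001], [0.856, -0.517, 0.001], [0.001, 0.0, -1.0]]
wrist_force: [-0.6, 0.5, -7.3]
gripper_width: 0.308
```

```bash
python3 look.py g "[.4966,-.0316,.0429]" 22.3
```

```text
t 9.00 tcp [ 0.4964 -0.0317  0.0679] yaw 58.86 tilt(xy of z) [0.0006 0.0005] F [-0.6  0.5 -7.3] w 26.8mm j [ 15.1  20.  -28.8  -0.  -41.2 133.8]
shift tool mm [ 0.2  0.1 25. ] level rotvec [ 0.01 -0.04  0.  ]
```

View pics/g_o.png

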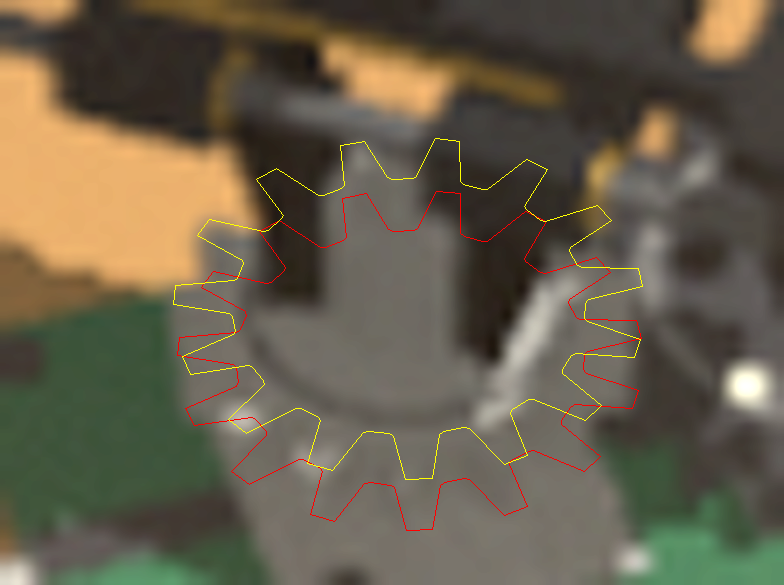

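The gear bottom is about 11 mm below the post tip with no reaction force, so the post is in the bore. I'll keep lowering into mesh.

{"op": "carry_out", "data": {"commands": [[[0,0,0.005],[0,0,0],0.0],[[0,0,0.003],[0,0,0],0.0]]}}

```text
time_s: 9.22
tcp_pos: [0.4969, -0.0316, 0.0591]
ee_rot: [[0.517, 0.856, 0.001], [0.856, -0.517, 0.001], [0.001, 0.001, -1.0]]
wrist_force: [-0.5, -0.4, -6.3]
gripper_width: 0.311
```

```bash
python3 -c "
from h import *
s=st([.4966,-.0316,.0429])"
```

```text
t 9.22 tcp [ 0.4969 -0.0316  0.0591] yaw 58.87 tilt(xy of z) [0.0014 0.0006] F [-0.5 -0.4 -6.3] w 27.1mm j [ 15.1  20.7 -29.3  -0.  -39.9 133.8]
shift tool mm [-0.1 -0.3 16.2] level rotvec [ 0.05 -0.07  0.  ]
```

{"op": "carry_out", "data": {"commands": [[[-0.0001,-0.0003,0.004],[0,0,0],0.0],[[0,0,0.002],[0,0,0],0.0]]}}

```text
time_s: 9.38
tcp_pos: [0.4965, -0.0316, 0.0522]
ee_rot: [[0.517, 0.856, 0.001], [0.856, -0.517, 0.0], [0.001, 0.001, -1.0]]
wrist_force: [0.3, 0.3, -5.8]
gripper_width: 0.312
```

```bash
python3 -c "
from h import *
s=st([.4966,-.0316,.0429])"
```

```text
t 9.38 tcp [ 0.4965 -0.0316  0.0522] yaw 58.87 tilt(xy of z) [0.001  0.0004] F [ 0.3  0.3 -5.8] w 27.2mm j [ 15.1  21.4 -29.7  -0.  -38.9 133.8]
shift tool mm [0.  0.1 9.3] level rotvec [ 0.04 -0.05  0.  ]
```

Meshing with no resistance (bottom at about 33 mm, below the master's top face). Continuing to the seat.

{"op": "carry_out", "data": {"commands": [[[0,0,0.005],[0,0,0],0.0],[[0,0,0.003],[0,0,0],0.0],[[0,0,0],[0,0,0],0.0]]}}

```text
time_s: 9.63
tcp_pos: [0.4967, -0.0315, 0.0429]
ee_rot: [[0.517, 0.856, 0.001], [0.856, -0.517, 0.0], [0.001, 0.001, -1.0]]
wrist_force: [-0.6, -0.0, -4.3]
gripper_width: 0.312
```

```bash
python3 look.py i "[.4966,-.0316,.0429]" 22.3
```

```text
t 9.63 tcp [ 0.4967 -0.0315  0.0429] yaw 58.88 tilt(xy of z) [0.0008 0.0002] F [-0.6 -0.  -4.3] w 27.2mm j [ 15.1  22.2 -30.2  -0.  -37.6 133.8]
shift tool mm [-0.1 -0.   0. ] level rotvec [ 0.03 -0.03  0.  ]
```

View pics/i.png

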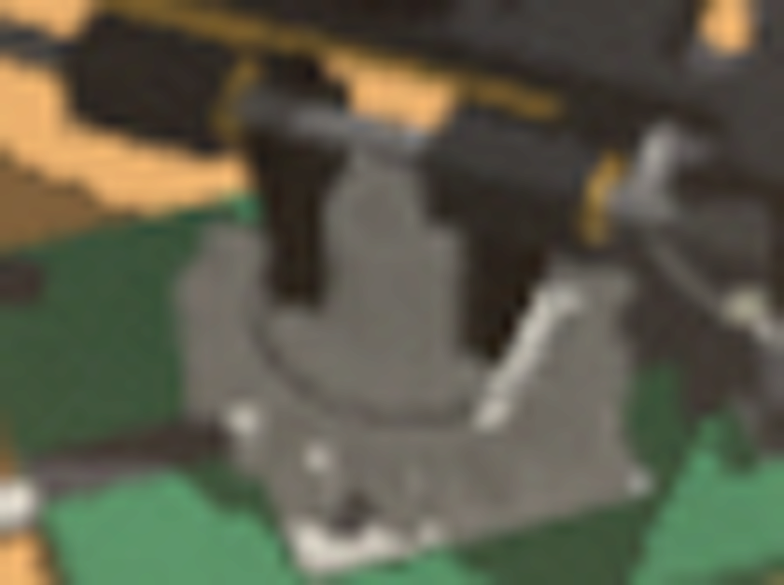

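{"op": "carry_out", "data": {"commands": [[[0,0,0.0015],[0,0,0],0.0],[[0,0,0.0005],[0,0,0],0.0]]}}

```text
time_s: 9.85
tcp_pos: [0.497, -0.0315, 0.0429]
ee_rot: [[0.516, 0.857, 0.001], [0.857, -0.516, -0.0], [0.0, 0.001, -1.0]]
wrist_force: [-1.1, -1.3, -4.5]
gripper_width: 0.315
```

```bash
python3 -c "
from h import *
s=st([.4966,-.0316,.0429])"
```

```text
t 9.85 tcp [ 0.497  -0.0315  0.0429] yaw 58.95 tilt(xy of z) [ 0.0009 -0.0005] F [-1.1 -1.3 -4.5] w 27.4mm j [ 1.510e+01  2.220e+01 -3.020e+01  1.000e-01 -3.760e+01  1.338e+02]
shift tool mm [-0.3 -0.3  0. ] level rotvec [ 0.06 -0.    0.  ]
```

{"op": "carry_out", "data": {"commands": [[[-0.0003,-0.0003,0.0005],[0,0,5],0.0],[[0,0,0.0005],[0,0,7],0.0],[[0,0,0.0005],[0,0,7],0.0],[[0,0,0.0005],[0,0,0],0.0]]}}

```text
time_s: 10.18
tcp_pos: [0.4976, -0.0315, 0.0429]
ee_rot: [[0.774, 0.633, 0.004], [0.633, -0.774, -0.0], [0.003, 0.003, -1.0]]
wrist_force: [-1.6, 0.5, -1.4]
gripper_width: 0.311
```

```bash
python3 look.py k "[.4967,-.0315,.0429]" 3.3
```

```text
t 10.18 tcp [ 0.4976 -0.0315  0.0429] yaw 39.29 tilt(xy of z) [ 0.0042 -0.0003] F [-1.6  0.5 -1.4] w 27.1mm j [ 1.510e+01  2.220e+01 -3.020e+01  1.000e-01 -3.730e+01  1.141e+02]
shift tool mm [-0.7 -0.6  0. ] level rotvec [ 0.17 -0.18  0.  ]
```

View pics/k.png

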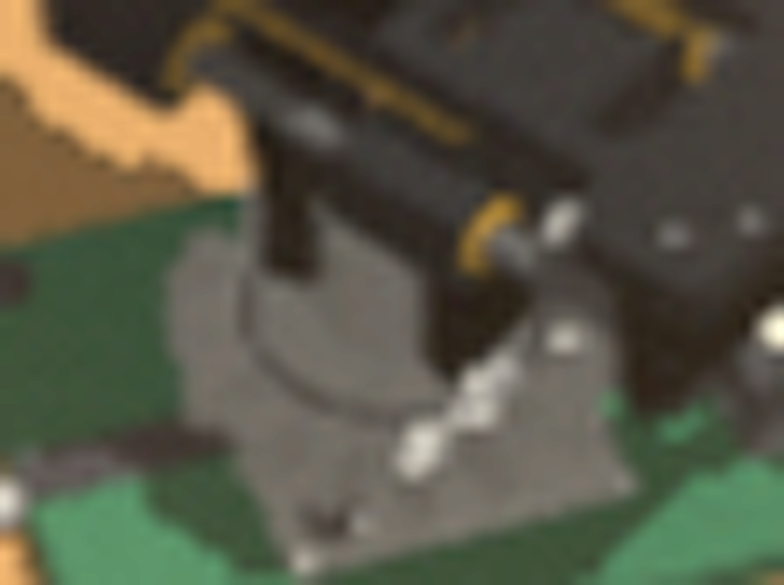

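The white dot moved from (745,305) to (775,330), so the master follows. I'll continue the turn.

{"op": "carry_out", "data": {"commands": [[[-0.0006,-0.0005,0.0003],[0.15,-0.15,5],0.0],[[-0.0002,0,0.0003],[0,0,7],0.0],[[-0.0002,0,0.0003],[0,0,7],0.0],[[-0.0002,0,0.0003],[0,0,7],0.0],[[-0.0002,0,0.0003],[0,0,7],0.0],[[0,0,0.0003],[0,0,0],0.0]]}}

```text
time_s: 10.73
tcp_pos: [0.4982, -0.0319, 0.0429]
ee_rot: [[0.994, 0.11, 0.006], [0.11, -0.994, 0.0], [0.006, 0.0, -1.0]]
wrist_force: [-1.5, 0.8, 0.4]
gripper_width: 0.311
```

```bash
python3 -c "
from h import *
s=st([.4967,-.0315,.0429])"
```

```text
t 10.73 tcp [ 0.4982 -0.0319  0.0429] yaw 6.31 tilt(xy of z) [0.0056 0.0001] F [-1.5  0.8  0.4] w 27.0mm j [ 15.1  22.2 -30.2   0.1 -37.2  81.2]
shift tool mm [-1.5 -0.5 -0. ] level rotvec [ 0.03 -0.32  0.  ]
```

{"op": "carry_out", "data": {"commands": [[[-0.0008,0,0.0003],[0,-0.3,5],0.0],[[-0.0002,0,0.0003],[0,0,7],0.0],[[-0.0002,0,0.0003],[0,0,7],0.0],[[-0.0002,0,0.0003],[0,0,7],0.0],[[-0.0002,0,0.0003],[0,0,7],0.0],[[0,0,0.0003],[0,0,3],0.0],[[0,0,0.0003],[0,0,0],0.0]]}}

```text
time_s: 11.32
tcp_pos: [0.498, -0.0324, 0.0429]
ee_rot: [[0.875, -0.484, 0.003], [-0.484, -0.875, -0.001], [0.004, -0.0, -1.0]]
wrist_force: [-1.4, 0.8, 0.2]
gripper_width: 0.312
```

```bash
python3 look.py l "[.4967,-.0315,.0429]" 4.5
```

```text
t 11.32 tcp [ 0.498  -0.0324  0.0429] yaw -28.92 tilt(xy of z) [ 0.0034 -0.0015] F [-1.4  0.8  0.2] w 27.2mm j [ 15.   22.3 -30.2   0.2 -37.4  45.9]
shift tool mm [-1.6 -0.2 -0. ] level rotvec [-0.02 -0.21  0.  ]
```

View pics/l_o.png

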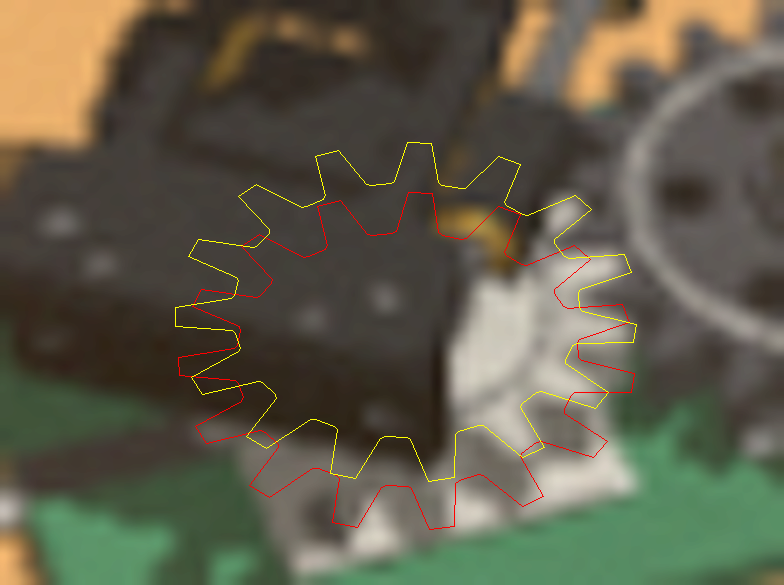

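```bash
python3 -c "
from h import *
c=cap('side')
im=rect(c,.5825,-.0192,.040,.062,4800); cv2.imwrite('pics/m2.png',im[:,:,::-1])
"
```

```text
(no output)
```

View pics/m2.png

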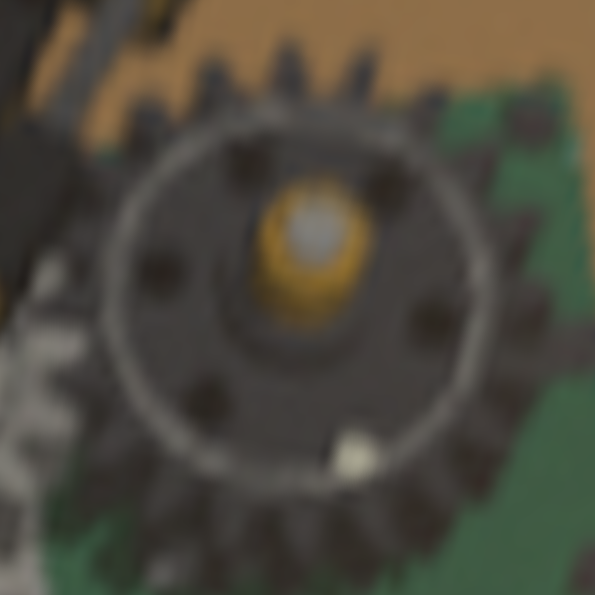

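The dot is at about −70°, from −137°, so the master turned +67° for the pinion's −88°, matching 15:20. Now I'll lift off.

{"op": "carry_out", "data": {"commands": [[[0,0,-0.006],[0,0,0],0.0],[[0,0,-0.008],[0,0,0],0.0],[[0,0,0],[0,0,0],0.0]]}}

```text
time_s: 11.67
tcp_pos: [0.4978, -0.0323, 0.0569]
ee_rot: [[0.879, -0.477, 0.003], [-0.477, -0.879, -0.001], [0.003, -0.0, -1.0]]
wrist_force: [-0.6, -0.0, -5.9]
gripper_width: 0.311
```

```bash
python3 -c "
from h import *
s=st([.4967,-.0315,.0829])"
```

```text
t 11.67 tcp [ 0.4978 -0.0323  0.0569] yaw -28.48 tilt(xy of z) [ 0.0028 -0.0012] F [-0.6 -0.  -5.9] w 27.1mm j [ 15.   21.  -29.4   0.2 -39.5  46.4]
shift tool mm [ -1.2  -0.2 -26. ] level rotvec [-0.02 -0.17  0.  ]
```

{"op": "carry_out", "data": {"commands": [[[-0.0003,0,-0.01],[0,-0.1,0],0.0],[[0,0,-0.01],[0,0,0],0.0],[[0,0,-0.012],[0,0,0],0.0],[[0,0,-0.02],[0,0,0],0.0],[[0,0,-0.02],[0,0,0],0.0],[[0,0,0],[0,0,0],0.0]]}}

```text
time_s: 12.17
tcp_pos: [0.4961, -0.032, 0.13]
ee_rot: [[0.882, -0.471, -0.002], [-0.471, -0.882, 0.001], [-0.002, 0.0, -1.0]]
wrist_force: [1.8, 0.1, -5.7]
gripper_width: 0.314
```

Run:
```python
from h import *
s=st([.4967,-.0315,.0829])
t=cap("top"); s=cap("side")
for n,c in(("top",t),("side",s)):
    p=c["img"].astype(float); 
    G=((p[:,:,1]>1.35*p[:,:,0])&(p[:,:,1]>1.5*p[:,:,2])).astype(np.uint8)
    nn,lab,stt,ce=cv2.connectedComponentsWithStats(G)
    for k in range(1,nn):
        if stt[k,4]>150: print(n,stt[k],ce[k],plane(c,ce[k],.004)[0])
    R_=((p[:,:,0]>2.5*p[:,:,1])&(p[:,:,0]>120)).astype(np.uint8)
    nn,lab,stt,ce=cv2.connectedComponentsWithStats(R_)
    for k in range(1,nn):
        if stt[k,4]>300: print(n,"red",stt[k],ce[k],plane(c,ce[k],.004)[0])
    cv2.imwrite(f"pics/t_{n}.png",cv2.resize(c["img"][:,:,::-1],(800,600)))
```

```text
t 12.17 tcp [ 0.4961 -0.032   0.13  ] yaw -28.13 tilt(xy of z) [-0.0018  0.0005] F [ 1.8  0.1 -5.7] w 27.3mm j [ 15.   15.1 -24.6  -0.1 -50.4  46.9]
shift tool mm [ 0.4 -0.7 47.1] level rotvec [ 0.02  0.11 -0.  ]
top [ 327  181   35   35 1149] [344.28981723 198.45082681] [ 0.52333543 -0.24181709  0.004     ]
top red [ 365  181   35   35 1158] [381.62435233 198.08721934] [ 0.52321651 -0.35814647  0.004     ]
side [ 247  266   54   49 2001] [272.95952024 289.47776112] [ 0.52002453 -0.23782048  0.004     ]
side red [ 256  315   62   56 2584] [285.31811146 341.53676471] [ 0.51976434 -0.35681014  0.004     ]
```

View pics/t_side.png

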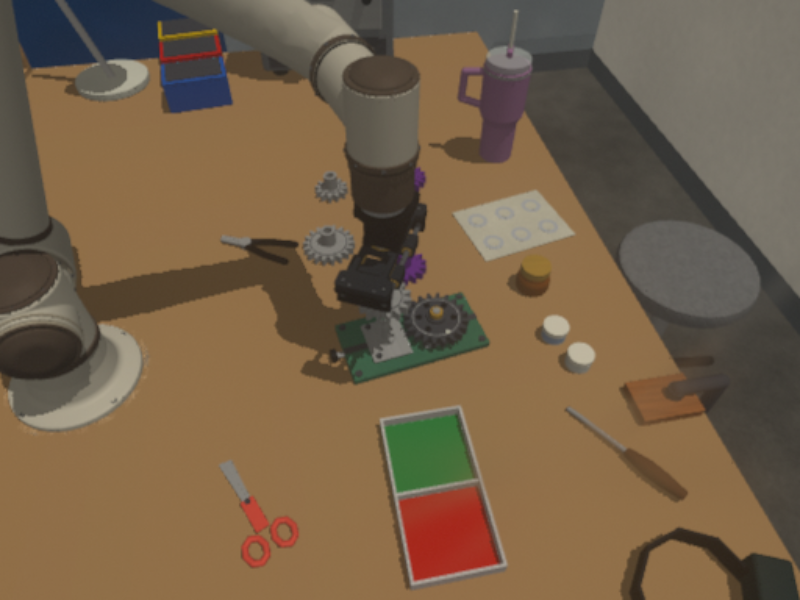

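{"op": "carry_out", "data": {"commands": [[[0.01,0.0143,-0.002],[0,0,0],0.0],[[0.0172,0.0246,-0.003],[0,0,0],0.0],[[0.0172,0.0246,-0.003],[0,0,0],0.0],[[0.0172,0.0246,-0.003],[0,0,0],0.0],[[0.0172,0.0246,-0.003],[0,0,0],0.0],[[0.0172,0.0246,-0.003],[0,0,0],0.0],[[0.01,0.0143,0],[0,0,0],0.0],[[0,0,0],[0,0,0],0.0],[[0,0,0],[0,0,0],0.0]]}}

```text
time_s: 13.02
tcp_pos: [0.5066, -0.2214, 0.1245]
ee_rot: [[0.882, -0.47, -0.037], [-0.47, -0.883, 0.007], [-0.036, 0.011, -0.999]]
wrist_force: [-0.3, 0.2, -6.3]
gripper_width: 0.312
```

```bash
python3 -c "
from h import *
s=st([.521,-.241,.06])"
```

```text
t 13.02 tcp [ 0.5066 -0.2214  0.1245] yaw -28.04 tilt(xy of z) [-0.0373  0.0073] F [-0.3  0.2 -6.3] w 27.1mm j [ -6.9  21.4 -15.9  -0.2 -54.9  69. ]
shift tool mm [24.3  9.8 63.7] level rotvec [ 0.64  2.08 -0.  ]
```

{"op": "carry_out", "data": {"commands": [[[0.02,0.01,0.01],[0.6,2.0,0],0.0],[[0,0,0],[0,0,0],0.0],[[0,0,0],[0,0,0],0.0]]}}

```text
time_s: 13.27
tcp_pos: [0.5165, -0.2379, 0.1085]
ee_rot: [[0.883, -0.47, -0.009], [-0.47, -0.883, 0.003], [-0.009, 0.001, -1.0]]
wrist_force: [-0.2, 0.8, -6.7]
gripper_width: 0.31
```

```bash
python3 -c "
from h import *
s=st([.521,-.241,.06])"
```

```text
t 13.27 tcp [ 0.5165 -0.2379  0.1085] yaw -28.01 tilt(xy of z) [-0.009   0.0033] F [-0.2  0.8 -6.7] w 27.0mm j [ -8.5  23.  -15.9  -0.1 -51.6  70.5]
shift tool mm [ 5.9  0.6 48.4] level rotvec [ 0.08  0.54 -0.  ]
```

{"op": "carry_out", "data": {"commands": [[[0.0055,0.0006,0.02],[0.1,0.5,0],0.0],[[0,0,0.02],[0,0,0],0.0],[[0,0,0],[0,0,0],0.0]]}}

```text
time_s: 13.52
tcp_pos: [0.52, -0.238, 0.0662]
ee_rot: [[0.884, -0.467, -0.003], [-0.467, -0.884, 0.002], [-0.003, -0.0, -1.0]]
wrist_force: [-1.5, 0.5, -7.0]
gripper_width: 0.311
```

Run:
```python
from h import *
s=st([.521,-.241,.0229])
t=cap("top"); s=cap("side"); o=[]
for c in(t,s):
    u=proj(c,[.521,-.241,.03])[0].astype(int); o.append(cv2.resize(c["img"][u[1]-45:u[1]+45,u[0]-45:u[0]+45,::-1],(400,400),interpolation=cv2.INTER_CUBIC))
cv2.imwrite("pics/n.png",np.hstack(o))
```

```text
t 13.52 tcp [ 0.52   -0.238   0.0662] yaw -27.85 tilt(xy of z) [-0.0028  0.002 ] F [-1.5  0.5 -7. ] w 27.1mm j [ -8.4  26.1 -18.2  -0.1 -45.8  70.7]
shift tool mm [ 2.4  2.2 43.3] level rotvec [-0.03  0.19  0.  ]
```

View pics/n.png

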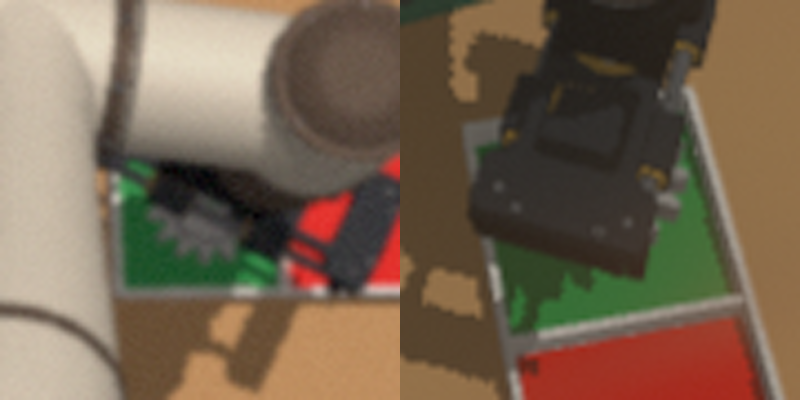

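{"op": "carry_out", "data": {"commands": [[[0.0015,0.002,0.015],[0,0.2,0],0.0],[[0,0,0.015],[0,0,0],0.0],[[0,0,0.005],[0,0,0],0.0],[[0,0,0],[0,0,0],0.0]]}}

```text
time_s: 13.95
tcp_pos: [0.528, -0.2408, 0.04]
ee_rot: [[0.887, -0.461, 0.017], [-0.461, -0.887, -0.006], [0.017, -0.003, -1.0]]
wrist_force: [-0.9, -0.2, -6.0]
gripper_width: 0.319
```

Run:
```python
from h import *
s=st([.521,-.241,.0229])
t=cap("top"); s=cap("side"); o=[]
for c in(t,s):
    u=proj(c,[.521,-.241,.03])[0].astype(int); o.append(cv2.resize(c["img"][u[1]-35:u[1]+35,u[0]-35:u[0]+35,::-1],(400,400),interpolation=cv2.INTER_CUBIC))
cv2.imwrite("pics/o.png",np.hstack(o))
```

```text
t 13.95 tcp [ 0.528  -0.2408  0.04  ] yaw -27.46 tilt(xy of z) [ 0.0166 -0.0056] F [-0.9 -0.2 -6. ] w 27.8mm j [ -8.4  28.3 -19.4   0.3 -41.3  70.8]
shift tool mm [-6.4  3.4 17. ] level rotvec [-0.15 -0.99  0.  ]
```

View pics/o.png

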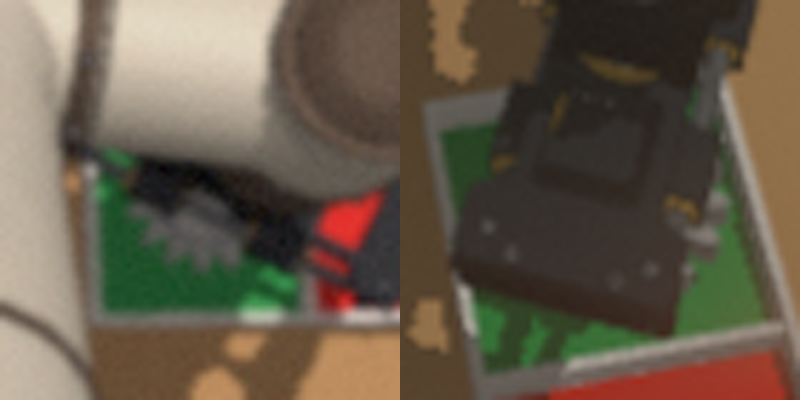

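{"op": "carry_out", "data": {"commands": [[[-0.006,0.002,0.006],[-0.15,-1.0,0],0.0],[[0,0,0],[0,0,0],0.0]]}}

```text
time_s: 14.22
tcp_pos: [0.5234, -0.24, 0.0368]
ee_rot: [[0.888, -0.46, 0.004], [-0.46, -0.888, -0.001], [0.004, -0.001, -1.0]]
wrist_force: [-0.7, 1.1, -6.9]
gripper_width: 0.314
```

```bash
python3 -c "
from h import *
s=st([.521,-.241,.0229])"
```

```text
t 14.22 tcp [ 0.5234 -0.24    0.0368] yaw -27.41 tilt(xy of z) [ 0.0042 -0.0006] F [-0.7  1.1 -6.9] w 27.3mm j [ -8.5  28.5 -19.5   0.  -41.7  71.1]
shift tool mm [-1.7  2.  13.9] level rotvec [-0.08 -0.23  0.  ]
```

{"op": "carry_out", "data": {"commands": [[[-0.0017,0.001,0.009],[0,-0.25,0],0.0],[[0,0,0],[0,0,0],0.0]]}}

```text
time_s: 14.38
tcp_pos: [0.5221, -0.2403, 0.0284]
ee_rot: [[0.888, -0.46, 0.003], [-0.46, -0.888, 0.001], [0.002, -0.002, -1.0]]
wrist_force: [-1.0, 0.2, -7.1]
gripper_width: 0.311
```

```bash
python3 -c "
from h import *
s=st([.521,-.241,.0229])"
```

```text
t 14.38 tcp [ 0.5221 -0.2403  0.0284] yaw -27.40 tilt(xy of z) [0.0026 0.0011] F [-1.   0.2 -7.1] w 27.1mm j [ -8.6  29.2 -19.9  -0.1 -40.8  71.3]
shift tool mm [-0.7  1.1  5.5] level rotvec [-0.12 -0.1   0.  ]
```

{"op": "carry_out", "data": {"commands": [[[-0.0007,0.0005,0.004],[-0.1,-0.1,0],0.0],[[0,0,0.002],[0,0,0],0.0],[[0,0,0.001],[0,0,0],0.0]]}}

```text
time_s: 14.63
tcp_pos: [0.5215, -0.2406, 0.0229]
ee_rot: [[0.888, -0.459, -0.0], [-0.459, -0.888, -0.001], [0.0, 0.001, -1.0]]
wrist_force: [-4.3, 4.1, 8.7]
gripper_width: 0.307
```

```bash
python3 -c "
from h import *
s=st([.521,-.241,.0229])"
```

```text
t 14.63 tcp [ 0.5215 -0.2406  0.0229] yaw -27.35 tilt(xy of z) [-0.0001 -0.0005] F [-4.3  4.1  8.7] w 26.7mm j [ -8.6  29.6 -20.2   0.  -40.2  71.2]
shift tool mm [-0.2  0.5  0. ] level rotvec [ 0.03 -0.01  0.  ]
```

Contact at TCP z = 0.0229, which is the floor. I'll open slowly and then lift away.

{"op": "carry_out", "data": {"commands": [[[0,0,0],[0,0,0],0.04],[[0,0,0],[0,0,0],0.045],[[0,0,0],[0,0,0],0.05]]}}

```text
time_s: 14.88
tcp_pos: [0.525, -0.2417, 0.0257]
ee_rot: [[0.889, -0.457, 0.008], [-0.457, -0.889, -0.004], [0.009, -0.0, -1.0]]
wrist_force: [-0.6, 0.2, -0.1]
gripper_width: 0.458
```

```bash
python3 -c "
from h import *
s=st([.521,-.241,.1])"
```

```text
t 14.88 tcp [ 0.525  -0.2417  0.0257] yaw -27.22 tilt(xy of z) [ 0.0078 -0.0036] F [-0.6  0.2 -0.1] w 39.8mm j [ -8.6  29.5 -20.    0.2 -40.1  71.2]
shift tool mm [ -3.3   1.2 -74.3] level rotvec [-0.02 -0.49  0.  ]
```

Released, with 39.8 mm opening and no load. Going up.

{"op": "carry_out", "data": {"commands": [[[-0.001,0.0005,-0.015],[0,-0.4,0],0.05],[[0,0,-0.02],[0,0,0],0.05],[[0,0,-0.03],[0,0,0],0.05],[[0,0,-0.035],[0,0,0],0.05],[[0,0,-0.035],[0,0,0],0.05],[[-0.02,-0.03,-0.02],[0,0,0],0.05],[[-0.02,-0.035,0],[0,0,0],0.05],[[-0.02,-0.035,0],[0,0,0],0.05],[[-0.01,-0.035,0],[0,0,0],0.05],[[0,-0.02,0],[0,0,0],0.05],[[0,0,0],[0,0,0],0.05],[[0,0,0],[0,0,0],0.05]]}}

```text
time_s: 15.88
tcp_pos: [0.5421, -0.069, 0.1984]
ee_rot: [[0.888, -0.459, 0.033], [-0.459, -0.888, -0.004], [0.031, -0.011, -0.999]]
wrist_force: [-0.9, -0.6, -0.7]
gripper_width: 0.572
```

Run:
```python
from h import *
s=st([.521,-.241,.0229])
t=cap("top"); s=cap("side"); o=[]
print(fit_gear(t,.522,-.241,.004),fit_gear(s,.522,-.241,.004))
for n,c in(("top",t),("side",s)): cv2.imwrite(f"pics/z_{n}.png",cv2.resize(c["img"][:,:,::-1],(800,600),interpolation=cv2.INTER_CUBIC))
```

```text
t 15.88 tcp [ 0.5421 -0.069   0.1984] yaw -27.34 tilt(xy of z) [ 0.0325 -0.0041] F [-0.9 -0.6 -0.7] w 49.7mm j [ 10.1  14.6 -14.4   0.6 -59.3  52.3]
shift tool mm [ 54.8 164.5 175.4] level rotvec [-0.65 -1.76  0.  ]
(np.float64(0.521914636678557), np.float64(-0.2409723590779834), np.float64(7.16814056272058), np.float64(-0.5104163035015618)) (np.float64(0.5207975593590717), np.float64(-0.23967232733920973), np.float64(6.947021437433477), np.float64(-0.6797221351911922))
```

View pics/z_top.png

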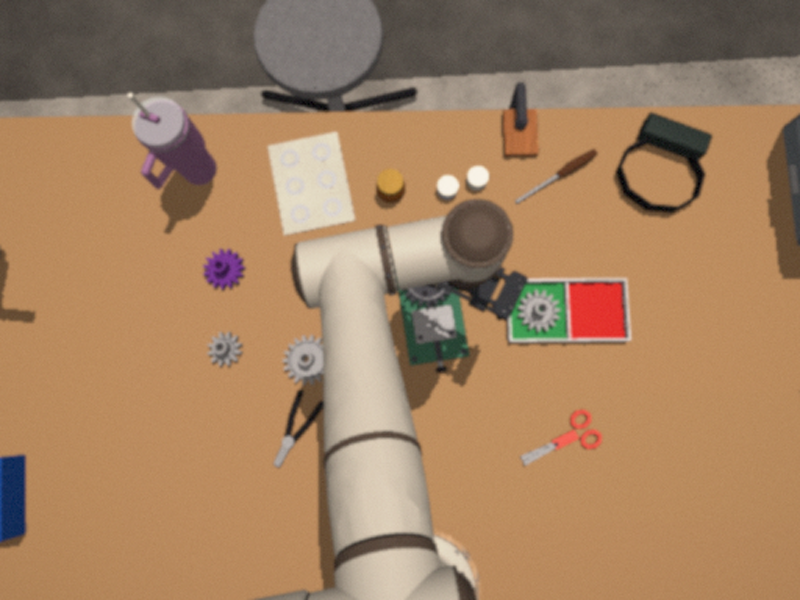

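View pics/z_side.png

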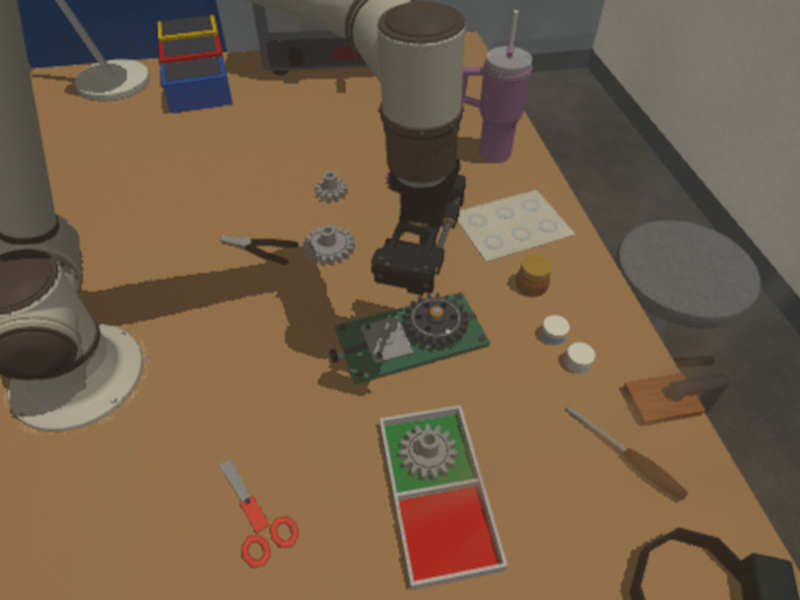

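The gear lies flat and hub up in the green half, at top (539,311) and side (428,450). The other gears, jar, pots, pliers and scissors are where they were. Handing in.

```bash
python3 -c "
from h import *
print(workorder.finish_job())"
```

```text
the job is handed in; nothing more can be done
None
```

The 15-tooth pinion has been tested on the stand and now lies flat, hub up, in the green-lined half of the tray. I handed the job in at about 16 s of the 46 s allowed; it reports no verdict.

- **Finding it:** I counted 15 teeth in an enlarged crop before gripping the gear round its hub. My first grip came out too high and off centre because the arm drifted while the fingers closed. I reopened and gripped it again before lifting.
- **Fitting and turning:** It slid down the post and into mesh with no noticeable resistance, and the height stopped changing exactly at the seat. I turned it about 88° clockwise. The master's white dot went from about −137° to −70°, so the master turned about 67°, which matches the 15:20 tooth ratio.
- **Laying it down:** I let go only after it touched the tray floor, with at most about 9 N upward on the wrist.

**Last checks:**
- Both cameras place the gear within 2 mm of where it was released, near the middle of the green half.
- The 12- and 18-tooth gears, jar, pots, pliers and scissors look unmoved by eye.
- The arm was clear of everything, with no load on the gripper.

**Disagreements:**
- The two cameras differed by 1–2 mm on most points, and by about 4–5 mm on the middle of the green half. That still left room for the gear.
- The top camera could not see the post during the fit, so I relied on the side camera and the force readings there.
- The automatic outline fit on the gear in the tray scored poorly (0.5–0.7, against 0.95–0.99 on the bench), probably because the green lining and tray walls confuse it.

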